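# Swap the honing cassette in a push-push dock

### The arm

A 7-joint arm with a two-finger parallel gripper is mounted at the origin on a cart in front of the work surface, level with it; the furniture and walls round the work are solid. World frame = base frame: x ahead of the robot, y to its left, z up, the work surface at z = 0. Lengths are in m, angles in rad, forces in N, time in s.
With the tool pointing down it reaches from about 0.425 to 0.925 m from the base axis. Payload 6.8 kg.
Tool frame: the origin (TCP) lies midway between the tips of the shut fingers; the grasp point (between the pads) lies 19 mm behind it; z points along the fingers, y is the direction in which the jaws open and shut (so a half turn about z gives the same grasp; the last joint's range is limited). The gripper opens to 85 mm and grips with 20 to 120 N. Pads are 22 mm wide; open, the fingers measure 114 mm over their backs; the gripper's body (76 mm by 85 mm) begins 54 mm behind the grasp point. The pads swing forward as they close: fully open they stand 13 mm farther back than shut.
Start: joints at [-1.249, 0.477, 0.022, 1.555, -0.011, 1.109, -0.083], TCP at [0.281, 0.614, 0.231] pointing down, gripper open.
Joint ranges: [-2.96, 2.96], [-0.34, 2.1], [-1.41, 1.46], [0.24, 2.44], [-1.37, 4.51], [0.17, 1.92], [-2.96, 2.96]. Speed limits (rad/s): [2.39, 2.39, 3.14, 3.14, 3.14, 3.14, 3.14].

### API

Orientations are given as a unit quaternion [w, x, y, z].
In Python, from rig import readout, optics, ticket gives the robot as it stands. The module is installed in compiled form; this text tells all that it offers.
- The arm moves only by the tool apply_moves, never from a script. Its argument "increments" is one flat list of numbers, 6 for each row, row after row: the shift along the world's x, y, z in mm, then the turn, a rotation vector about the world's x, y, z in degrees. In form: [tx, ty, tz, rx, ry, rz, tx, ty, tz, rx, ry, rz, ...]. A call has 1 to 10 rows; each row shifts and turns the pose as measured when the row begins; what a row does not reach is not made up. A row lasts 1/12 s, in which the tool goes at most 41.7 mm and 7.16 degrees, less where a joint would pass 70% of its speed; a pose out of reach is approached as far as the arm can. A call with a gripper value outside its range is refused whole. "claw" is the opening, from 0 (shut) to 1 (fully open), set as the call begins (left out, the last holds). The fingers move at their own pace and stop on an object; "grip_force" is the grip in N (left out, the last holds). Time passes only in rows, so rows that do not move let the fingers close. It gives the time, the measured TCP pose, the force and the opening at its end, in the units of the state.
- readout.get_state(): the state, without advancing time (a new reading comes with each control period).
- optics.snapshot(name): name is "scene" or "side" or "wrist"; returns a dict with "image" (400x640x3 uint8, red, green, blue), "range_z" (400x640 float32, m along the optical axis (not along the pixel's ray), 0 where there is no reading), "fovy" (degrees; the focal length in pixels is half the picture's height over the tangent of half this angle, whatever the lens; pixels are square), "cx", "cy" (the principal point, pixels), "k1" (the pictures are not rectified: a ray, as slopes to the right and down, at radius r is drawn at 1 + k1 r^2 times it, then the intrinsics apply), "camera_from_world" (4x4, takes a point from world to camera coordinates); the wrist camera has in their place "T_tool_cam" (4x4, takes a point from camera to tool coordinates, whose origin is the TCP and whose axes are the flange's). Camera axes: x right, y down, z forward; pixel columns grow to the right and rows downward; lengths in m; the calibration is good to about 2 mm. A picture is of the moment at which its call begins: read the wrist's pose just before it.
- ticket.finish_job(): hands the job in, once; it reports no verdict.
The state is a dict: "clock": time; "joint_positions": joint angles; "dq": joint speeds; "joint_torque": joint torques, N m; "eef_pos": TCP position; "tool_rot": TCP orientation; "wrist_force": force on the tool from outside, world axes, zero at the start; "torque": the same for the moment, N m; "grip_width": finger opening in m.
Only numpy, scipy, OpenCV 4.12 (cv2) and the standard library are available. Lean on these libraries where they do the work, as an engineer would, in place of code of your own. Each camera call takes 0.05 s, during which the arm holds its last target.

### The job

The worn blue honing cassette is held in the green sharpening dock by a push-push catch. Push it further in until the catch lets go and it pops out, draw it out and lay it flat in the wooden tray; then slide the fresh orange cassette, white stone up, into the dock and push it until the catch holds it. Let go of everything and leave the other tools where they lie.

Things in the scene. Friction and masses are not known exactly. Their poses are not given: they have to be found in the camera images.
- dock: Sharpening dock, screwed down: dark steel plate 255 x 90 x 10 mm, green hood over its rear half. Origin on the bench under the pusher's rest position; +x points into the bay (push direction), z up. Plate from x = -155 to +100 mm; open tongue in front of x = -30 mm, bay behind. A cassette goes in and out of the bay only by sliding along x on the plate.
- dock_seat (a point): Point on the plate's top (10 mm over the bench) above the dock's origin; axes as the dock. The tongue has two low guides, 5 mm high over the plate, inner faces at y = +-28 mm.
- dock_mouth (a point): Middle of the bay's mouth, on the plate's top (dock x = -30 mm); axes as the dock. Bay walls: inner faces at y = +-27 mm; roof underside 45 mm over the plate, its top 61 mm over the bench. Flared cheeks, 50 mm over the bench, begin at dock x = -45 mm.
- carriage (a joint): Travel (m) of the spring-loaded pusher along dock +x: 0 out, 0.020 held by the catch, 0.036 end stop. Push to 0.030 to 0.036 and let go: from 0 it is then held at 0.020; from 0.020 it is let go and returns to 0, pushing the cassette out 20 mm (coasting a few mm more). Needs 5 to 9 N, plus damping of about 80 N s/m: push slowly (0.05 m/s or less). Starts held.
- worn_cassette: Worn cassette: blue carrier 120 x 50 x 30 mm, dark stone 108 x 42 x 10 mm on top (40 mm high in all), about 0.25 kg. Origin at the centre of its underside, x along its length, z up. Ends alike, flat, to push on. Grip the carrier across its 50 mm width. Starts in the dock against the held pusher (centre at dock x = -40 mm, 70 mm of it outside the mouth).
- fresh_cassette: Fresh cassette: the same shape and size, orange carrier with a white stone on top. Origin at the centre of its underside, x along its length, z up. It starts lying on the bench; either end may go in first.
- tray: Low open wooden tray, fixed, outside 150 (x) x 120 (y) x 16 mm, walls and floor 5 mm thick; a cassette fits in only lengthwise along its x. Origin at the centre of its underside. Its place and the fresh cassette's may be swapped. Tall things near: a green tote, 0.21 m high with its laths, fills the back left (world x over 0.54, y over 0.14); a pine box 0.10 m high stands right of it.
- dressing_stone: Bystander: pale grey dressing stone, 81 x 44 x 23 mm, loose on the bench in front of the pine box. Origin at the centre of its underside.
- chisel_a: Bystander: chisel with an orange handle, 231 mm long, loose on the left of the bench. Origin at its middle.
- chisel_b: Bystander: chisel with an orange handle, 231 mm long, loose on the left of the bench. Origin at its middle.
- tape: Bystander: roll of masking tape, 83 mm across, 18 mm high, loose at the right front corner. Origin at the centre of its underside.
- pusher_face (a point): Middle of the pusher's flat front face, 20 mm over the plate; it moves with the pusher (dock x = joint value). The cassette's inner end lies against it, not clipped to it. An orange flag on the pusher shows above a slot in the roof.

How it is judged:
By the outcome, as a careful person would: the job done as asked, in the order asked, and still so for the second after the job is handed in, with the robot touching nothing.
It also fails if it takes over 72 s, if anything falls off the work surface, if the arm or the gripper's body presses on something with over 40 N, if the wrist force passes 120 N, or if a joint passes its speed limit or range.

## Working session

There is one attempt and no reset: what is moved stays moved. The work goes in short steps, Python scripts to look and compute and a tool call to move; the robot and the scene stay as the last step left them, time stands still between calls to the robot, and variables do not carry over. Pictures are saved under pics/ and viewed, and the job is handed in when it is done.

Besides the shell and the picture viewer there is one more tool, called after "Request:" by a JSON object that holds its "name" and its "arguments". apply_moves: Moves the arm, as the interface text tells. Its arguments: {"type":"object","properties":{"increments":{"type":"array"},"claw":{"type":"number"},"grip_force":{"type":"number"}},"required":["increments"]}

```bash
mkdir -p pics; cat > h.py <<'E'
import numpy as np, cv2
from rig import readout, optics, ticket
def snap(n,f=None):
    st=readout.get_state(); d=optics.snapshot(n); d['st']=st
    if f: cv2.imwrite('pics/'+f,d['image'][:,:,::-1])
    return d
def T(st):
    from scipy.spatial.transform import Rotation as R
    q=st['tool_rot']; M=np.eye(4); M[:3,:3]=R.from_quat([q[1],q[2],q[3],q[0]]).as_matrix(); M[:3,3]=st['eef_pos']; return M
def wfc(d):
    return T(d['st'])@d['T_tool_cam'] if 'T_tool_cam' in d else np.linalg.inv(d['camera_from_world'])
def cloud(d):
    h,w=d['range_z'].shape; f=h/2/np.tan(np.radians(d['fovy'])/2)
    u,v=np.meshgrid(np.arange(w),np.arange(h))
    x=(u-d['cx'])/f; y=(v-d['cy'])/f; a,b=x.copy(),y.copy()
    for _ in range(20):
        s=1+d['k1']*(a*a+b*b); a=x/s; b=y/s
    z=d['range_z']; M=wfc(d)
    P=np.stack([a*z,b*z,z],-1)@M[:3,:3].T+M[:3,3]
    P[z==0]=np.nan
    return P
E
python3 - <<'E'
from h import *
s=readout.get_state();print(s)
for n in ['scene','side','wrist']:
    d=snap(n,n+'0.png');print(n,d['fovy'],d['cx'],d['cy'],d['k1'],wfc(d).round(3).tolist())
    np.save('c_%s.npy'%n,cloud(d)); np.save('i_%s.npy'%n,d['image'])
E
```

```text
{'clock': 0.0, 'joint_positions': array([-1.24911327,  0.47783183,  0.02236691,  1.55645389, -0.01149263,
        1.10926565, -0.08311041]), 'dq': array([ 9.15022976e-05,  2.41117817e-03, -2.40311938e-03, -1.72913196e-03,
        8.24741467e-05,  8.63737434e-04, -2.37300833e-04]), 'joint_torque': array([-3.75887266e-04, -5.96450686e+01,  1.60778034e+00, -2.81188899e+01,
        1.24174193e-02,  9.42336774e-03, -1.88299475e-05]), 'eef_pos': array([0.28104182, 0.61306821, 0.23030393]), 'tool_rot': array([-1.18206176e-04,  2.13246100e-01,  9.76998088e-01, -9.07406997e-04]), 'wrist_force': array([-0.20894502,  0.62899769, -0.32348502]), 'torque': array([-0.04090639,  0.01513839, -0.0268164 ]), 'grip_width': 0.08517881001815068}
scene 51.45494279334949 319.2224620952186 197.172399989833 0.03143983411678353 [[-0.676, -0.301, 0.673, -0.456], [-0.737, 0.276, -0.617, 0.822], [-0.0, -0.913, -0.408, 0.599], [0.0, 0.0, 0.0, 1.0]]
side 53.28090888164384 323.952742932421 207.78533502127365 -0.05019240100585514 [[1.0, 0.025, -0.001, 0.476], [0.016, -0.618, 0.786, -0.931], [0.02, -0.786, -0.618, 0.745], [0.0, 0.0, 0.0, 1.0]]
wrist 68.63697913636219 316.68249896169755 199.28129664730872 -0.020747620935530117 [[0.416, 0.859, 0.297, 0.204], [0.909, -0.393, -0.136, 0.649], [-0.0, 0.327, -0.945, 0.374], [0.0, 0.0, 0.0, 1.0]]
```

View pics/scene0.png

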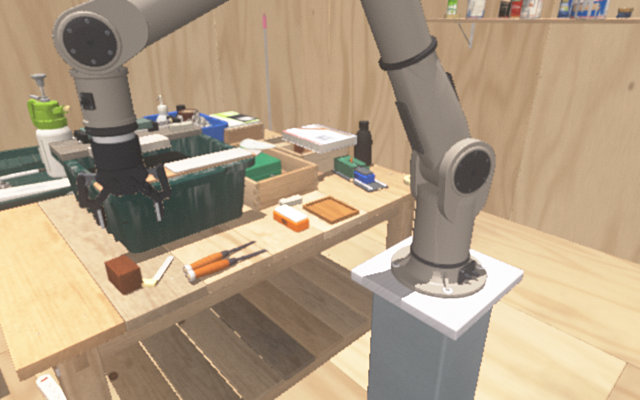

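View pics/side0.png

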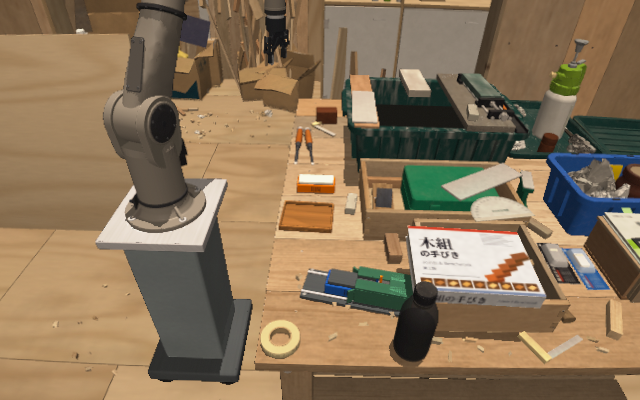

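View pics/wrist0.png

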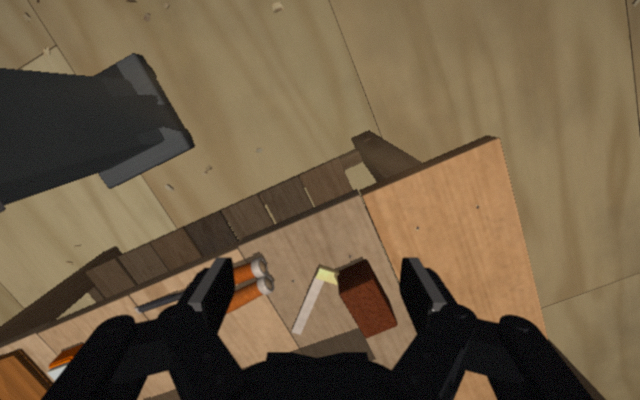

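```bash
python3 - <<'E'
from h import *
im=np.load('i_side.npy')[:,:,::-1]
cv2.imwrite('pics/c1.png',cv2.resize(im[160:325,255:425],None,fx=4.4,fy=3.6*1,interpolation=cv2.INTER_CUBIC)) 
cv2.imwrite('pics/c1.png',cv2.resize(im[255:320,290:420],None,fx=6,fy=6,interpolation=cv2.INTER_CUBIC)) 
cv2.imwrite('pics/c2.png',cv2.resize(im[165:240,270:370],None,fx=7,fy=7,interpolation=cv2.INTER_CUBIC)) 
P=np.load('c_side.npy')
for u,v in [(340,276),(375,278),(390,290),(316,178),(307,216),(350,204),(281,338),(330,250),(340,300),(385,245),(382,197)]:
    print(u,v,P[v,u].round(4))
E
```

```text
340 276 [ 0.5167 -0.3018  0.0486]
375 278 [ 0.5961 -0.3146  0.0588]
390 290 [ 0.6259 -0.3519  0.0623]
316 178 [0.4476 0.115  0.0399]
307 216 [ 0.4264 -0.0343  0.0065]
350 204 [0.5524 0.0089 0.0214]
281 338 [ 0.3908 -0.44    0.0012]
330 250 [ 0.4942 -0.1685  0.0021]
340 300 [ 0.5179 -0.3407  0.0099]
385 245 [ 0.6408 -0.1547  0.0122]
382 197 [0.6432 0.0007 0.0564]
```

View pics/c1.png

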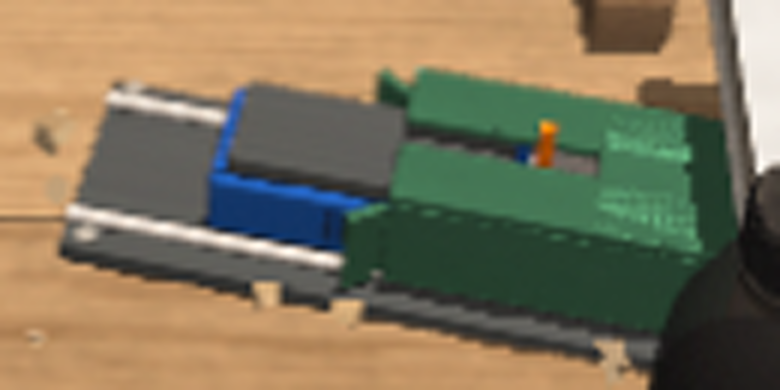

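View pics/c2.png

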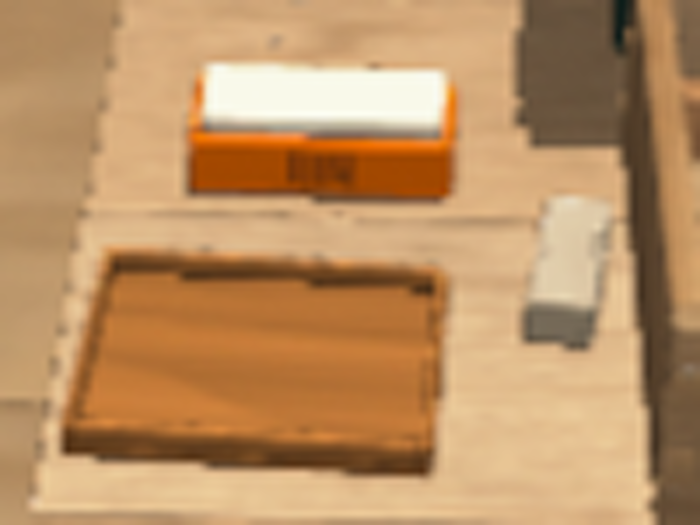

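Request:
{"name": "apply_moves", "arguments": {"increments": [25,-28,25,0,0,1,25,-28,25,0,0,1,25,-28,25,0,0,1,25,-28,25,0,0,1,18,-30,0,0,0,1,18,-30,0,0,0,1,18,-30,0,0,0,1,18,-30,0,0,0,1,18,-30,0,0,0,1,7,-37,0,0,0,1]}}

```text
clock: 0.98
eef_pos: [0.4704, 0.3133, 0.3254]
tool_rot: [-0.002, 0.114, 0.993, -0.003]
wrist_force: [0.8, -0.5, 0.4]
grip_width: 0.0855
```

Request:
{"name": "apply_moves", "arguments": {"increments": [7,-37,0,0,0,1,7,-37,0,0,0,1,7,-37,0,0,0,1,0,-37,0,0,0,1,0,-37,0,0,0,1,0,-37,0,0,0,1,0,-37,0,0,0,1,0,-37,0,0,0,1,0,-37,0,0,0,1,0,-37,0,0,0,1]}}

```text
clock: 1.82
eef_pos: [0.4894, -0.0768, 0.3239]
tool_rot: [-0.002, 0.023, 1.0, -0.003]
wrist_force: [0.6, 0.2, -0.0]
grip_width: 0.0853
```

Request:
{"name": "apply_moves", "arguments": {"increments": [0,-15,0,0,0,0,0,0,0,0,0,0]}}

```text
clock: 1.98
eef_pos: [0.4874, -0.1019, 0.3241]
tool_rot: [-0.002, 0.029, 1.0, -0.004]
wrist_force: [0.2, 0.0, 0.8]
grip_width: 0.0854
```

```bash
python3 - <<'E'
from h import *
d=snap('wrist','w1.png');print(d['st']['eef_pos'],d['st']['tool_rot'],abs(d['st']['dq']).max())
np.save('c_w1.npy',cloud(d)); np.save('i_w1.npy',d['image'])
E
```

```text
[ 0.48741012 -0.1018735   0.3241197 ] [-0.00197373  0.02919836  0.99956235 -0.0043206 ] 0.03287053735579988
```

View pics/w1.png

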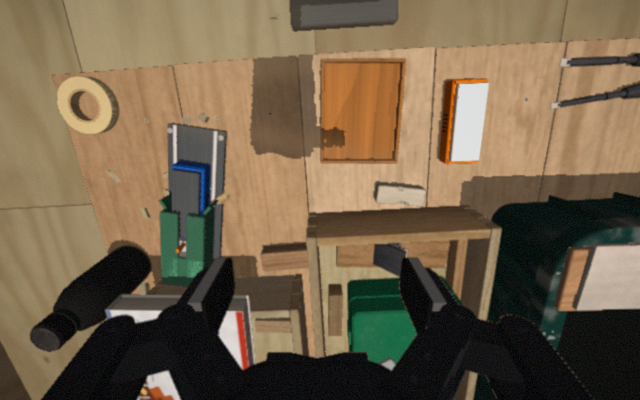

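```bash
cat >> h.py <<'E'
def rect(P,box,z):
    x0,x1,y0,y1=box
    m=(P[...,0]>x0)&(P[...,0]<x1)&(P[...,1]>y0)&(P[...,1]<y1)&(P[...,2]>z[0])&(P[...,2]<z[1])
    m=cv2.morphologyEx(m.astype(np.uint8),cv2.MORPH_OPEN,np.ones((3,3)))>0
    p=P[m]; r=cv2.minAreaRect((p[:,:2]*1000).astype(np.float32)); 
    print(len(p),'c',np.round(r[0],1),'size',np.round(r[1],1),'ang',round(r[2],2),'zmed',np.median(p[:,2]).round(4)); return m,p
E
python3 - <<'E'
from h import *
P=np.load('c_w1.npy');im=np.load('i_w1.npy')
def show(a,b,n,fx):
    cv2.imwrite(n,cv2.resize(im[a[1]:b[1],a[0]:b[0],::-1],None,fx=fx,fy=fx,interpolation=cv2.INTER_CUBIC))
show((150,115),(240,290),'pics/d1.png',3.4)
show((310,45),(500,215),'pics/d2.png',3.5)
print('fresh');rect(P,(.35,.56,.05,.2),(.033,.047))
print('fresh all');rect(P,(.35,.56,.05,.2),(.012,.06))
print('tray');rect(P,(.33,.52,-.12,.06),(.003,.025))
print('worn stone');rect(P,(.42,.56,-.37,-.25),(.045,.056))
print('hood');rect(P,(.5,.7,-.42,-.25),(.056,.066))
print('plate');rect(P,(.38,.7,-.42,-.22),(.007,.013))
for u,v in [(188,190),(175,250),(200,250),(195,150),(465,120),(360,110),(270,150),(455,150)]: print(u,v,P[v,u].round(4))
E
```

```text
fresh
2492 c [447.8 115. ] size [ 43.8 116.4] ang 88.84 zmed 0.0407
fresh all
3416 c [476.3 106.7] size [ 72.8 186.7] ang 75.57 zmed 0.0402
tray
8493 c [427.6 -34.3] size [120.3 150.3] ang 86.18 zmed 0.0059
worn stone
1320 c [ 524.1 -307.8] size [76.9 71. ] ang 88.22 zmed 0.0505
hood
2732 c [ 625.5 -339.3] size [ 96.9 173.9] ang 53.46 zmed 0.0615
plate
2537 c [ 523.3 -346.1] size [170.6 242.9] ang 78.04 zmed 0.0104
188 190 [ 0.5209 -0.2986  0.0501]
175 250 [ 0.6147 -0.3341  0.0607]
200 250 [ 0.6161 -0.2938  0.0618]
195 150 [ 0.4674 -0.2932  0.0117]
465 120 [0.4427 0.109  0.0415]
360 110 [ 0.4227 -0.0342  0.006 ]
270 150 [ 4.761e-01 -1.776e-01  4.000e-04]
455 150 [0.4849 0.0993 0.0401]
```

View pics/d1.png

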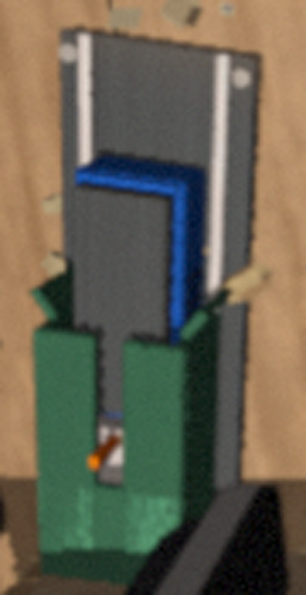

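View pics/d2.png

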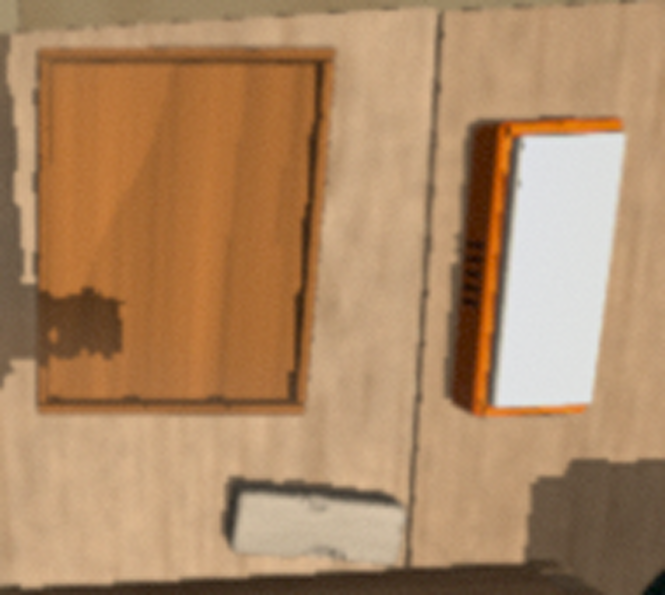

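```bash
cat >> h.py <<'E'
def ray(d,u,v,z):
    f=200/np.tan(np.radians(d['fovy'])/2); x=(u-d['cx'])/f; y=(v-d['cy'])/f; a,b=x,y
    for _ in range(20):
        s=1+d['k1']*(a*a+b*b); a=x/s; b=y/s
    M=wfc(d); r=M[:3,:3]@np.array([a,b,1]); o=M[:3,3]; return (o+r*(z-o[2])/r[2])*1000
E
python3 - <<'E'
from h import *
d=snap('wrist')
pts=dict(FL=(168.5,123.2,.01),FR=(226.5,131.8,.01),R2=(220.6,256.2,.01),gR1=(150+222/3.4,115+55/3.4,.015),gR2=(150+213/3.4,115+288/3.4,.015),
 hoodL=(150+37/3.4,115+332/3.4,.061),hoodR=(150+190/3.4,115+343/3.4,.061),
 cassL=(150+77/3.4,115+167/3.4,.04),cassR=(150+205/3.4,115+172/3.4,.04), cassR2=(150+186/3.4,115+338/3.4,.04))
for k,(u,v,z) in pts.items(): print(k,ray(d,u,v,z).round(1))
E
```

```text
FL [ 424.7 -325.8   10. ]
FR [ 442.9 -238.5   10. ]
R2 [ 657.5 -283.    10. ]
gR1 [ 440.5 -253.9   15. ]
gR2 [ 549.7 -276.8   15. ]
hoodL [ 551.  -340.3   61. ]
hoodR [ 559.8 -272.9   61. ]
cassL [ 482.5 -317.3   40. ]
cassR [ 488. -261.   40.]
cassR2 [ 565.3 -283.5   40. ]
```

Request:
{"name": "apply_moves", "arguments": {"increments": [2.8,-28,-29,0.07,-0.03,-1.2,2.8,-28,-29,0.07,-0.03,-1.2,2.8,-28,-29,0.07,-0.03,-1.2,2.8,-28,-29,0.07,-0.03,-1.2,2.8,-28,-29,0.07,-0.03,-1.2,2.8,-28,-29,0.07,-0.03,-1.2,2.8,-28,-29,0.07,-0.03,-1.2,0,0,0,0,0,0,0,0,0,0,0,0]}}

```text
clock: 2.83
eef_pos: [0.5177, -0.277, 0.1102]
tool_rot: [0.003, 0.086, 0.996, 0.007]
wrist_force: [0.9, 0.3, -0.2]
grip_width: 0.0852
```

```bash
cat >> h.py <<'E'
from scipy.spatial.transform import Rotation as R
def pose():
    st=readout.get_state(); M=T(st); y=M[:3,1]; a=np.degrees(np.arctan2(y[1],y[0]))
    t=np.degrees(np.cross(M[:3,2],[0,0,-1]))
    print('t',round(st['clock'],2),'pos',(st['eef_pos']*1000).round(1),'jaw',a.round(2),'tiltfix',t.round(2),'F',st['wrist_force'].round(1),'w',round(st['grip_width']*1000,1),'dq',abs(st['dq']).max().round(3))
E
python3 - <<'E'
from h import *
pose()
d=snap('wrist','w2.png')
import pickle;pickle.dump(d,open('w2.pkl','wb'))
E
```

```text
t 2.83 pos [ 517.7 -277.   110.2] jaw 80.15 tiltfix [-0.76  0.38  0.  ] F [ 0.9  0.3 -0.2] w 85.2 dq 0.077
```

View pics/w2.png

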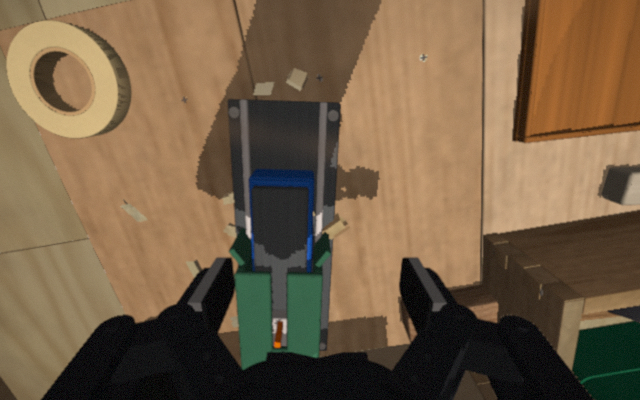

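```bash
python3 - <<'E'
from h import *
import pickle;d=pickle.load(open('w2.pkl','rb'))
im=d['image'][:,:,::-1]
cv2.imwrite('pics/d3.png',cv2.resize(im[90:290,215:355],None,fx=3,fy=3,interpolation=cv2.INTER_CUBIC))
E
```

```text
(no output)
```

View pics/d3.png

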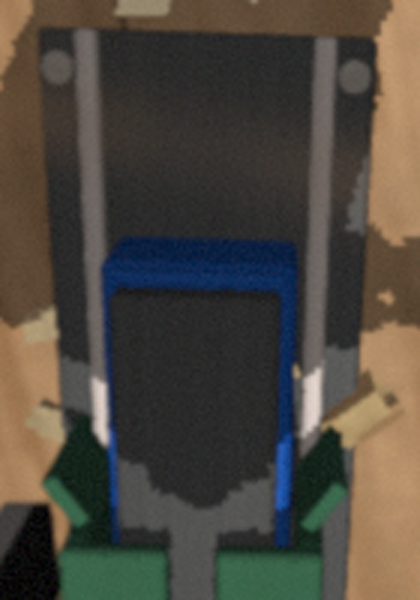

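```bash
python3 - <<'E'
from h import *
import pickle;d=pickle.load(open('w2.pkl','rb'))
Q={}
for k,(u,v,z) in dict(FL=(40,29,.01),FR=(376,39,.01),PR2=(349,565,.01),PL2=(62,400,.01),cL=(106,264,.04),cR=(297,264,.04),cL2=(113,543,.04),cR2=(290,543,.04),hL=(58,550,.061),hR=(323,550,.061),gL1=(98,30,.015),gL2=(100,440,.015),gR1=(314,39,.015),gR2=(303,440,.015),bL=(118,238,.01),bR=(297,240,.01)).items():
    Q[k]=ray(d,215+u/3,90+v/3,z); print(k,Q[k].round(1))
def ang(a,b): v=Q[b]-Q[a]; return np.degrees(np.arctan2(v[1],v[0])).round(2)
print(ang('FL','FR')-90,ang('FR','PR2'),ang('FL','PL2'),ang('cL','cL2'),ang('cR','cR2'),ang('cL','cR')-90,ang('hL','hR')-90,ang('gL1','gL2'),ang('gR1','gR2'))
E
```

```text
FL [ 424.5 -328.8   10. ]
FR [ 442.1 -242.5   10. ]
PR2 [ 601.2 -274.5   10. ]
PL2 [ 528.2 -350.6   10. ]
cL [ 482.5 -319.4   40. ]
cR [ 490.8 -272.4   40. ]
cL2 [ 561.5 -337.3   40. ]
cR2 [ 570.4 -288.4   40. ]
hL [ 548.4 -344.3   61. ]
hR [ 560.4 -278.1   61. ]
gL1 [ 427.5 -312.9   15. ]
gL2 [ 540.9 -341.    15. ]
gR1 [ 439.2 -258.7   15. ]
gR2 [ 551.7 -281.1   15. ]
bL [ 482.6 -322.1   10. ]
bR [ 492.  -272.4   10. ]
-11.540000000000006 -11.38 -11.86 -12.76 -11.38 -10.079999999999998 -10.310000000000002 -13.92 -11.28
```

Request:
{"name": "apply_moves", "arguments": {"increments": [-4,-8,-10,-0.25,0.13,-0.6,-4,-8,-10,-0.25,0.13,-0.6,-3,-7,-10,-0.25,0.13,-0.5,0,0,0,0,0,0,0,0,0,0,0,0,0,0,0,0,0,0]}}

```text
clock: 3.38
eef_pos: [0.5093, -0.2952, 0.08]
tool_rot: [0.002, 0.097, 0.995, 0.001]
wrist_force: [-0.5, -0.3, 0.2]
grip_width: 0.0856
```

```bash
python3 -c "
from h import *
pose()"
```

```text
t 3.38 pos [ 509.3 -295.2   80. ] jaw 78.86 tiltfix [-0.06  0.25  0.  ] F [-0.5 -0.3  0.2] w 85.6 dq 0.007
```

Request:
{"name": "apply_moves", "arguments": {"increments": [-1.2,-2.5,-15,0,0.1,-0.2,-1.2,-2.5,-15,0,0.1,-0.2,0,0,-15,0,0,0,0,0,-12,0,0,0,0,0,-6,0,0,0,0,0,0,0,0,0,0,0,0,0,0,0]}}

```text
clock: 3.97
eef_pos: [0.5094, -0.2999, 0.0157]
tool_rot: [0.003, 0.1, 0.995, 0.0]
wrist_force: [1.0, -0.2, 0.1]
grip_width: 0.0853
```

```bash
python3 -c "
from h import *
pose(); snap('wrist','w3.png'); snap('side','s3.png')"
```

```text
t 3.97 pos [ 509.4 -299.9   15.7] jaw 78.53 tiltfix [-0.02  0.36  0.  ] F [ 1.  -0.2  0.1] w 85.3 dq 0.011
```

View pics/w3.png

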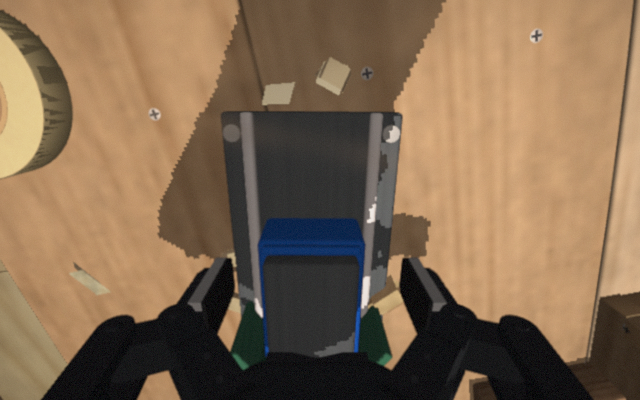

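Request:
{"name": "apply_moves", "arguments": {"increments": [0,0,0,0,0,0,0,0,0,0,0,0,0,0,0,0,0,0,0,0,0,0,0,0,0,0,0,0,0,0,0,0,0,0,0,0], "claw": 0, "grip_force": 60}}

```text
clock: 4.57
eef_pos: [0.5105, -0.3008, 0.0187]
tool_rot: [0.005, 0.1, 0.995, -0.0]
wrist_force: [-0.2, 0.2, -1.5]
grip_width: 0.0487
```

```bash
python3 -c "
from h import *
pose(); snap('wrist','w4.png')"
```

```text
t 4.57 pos [ 510.5 -300.8   18.7] jaw 78.53 tiltfix [0.08 0.56 0.  ] F [-0.2  0.2 -1.5] w 48.7 dq 0.005
```

View pics/w4.png

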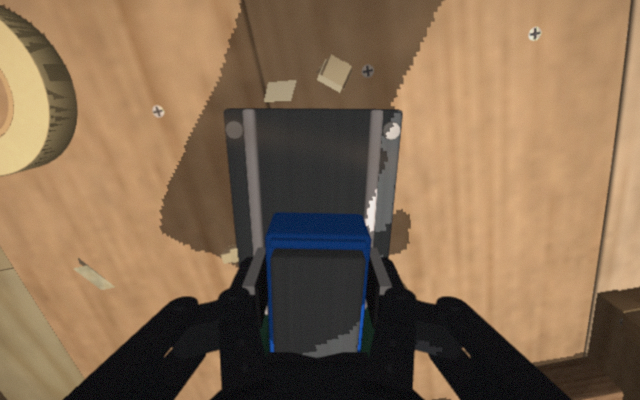

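Request:
{"name": "apply_moves", "arguments": {"increments": [2.9,-0.6,0,0,0,0,2.9,-0.6,0,0,0,0,2.9,-0.6,0,0,0,0,2.9,-0.6,0,0,0,0]}}

```text
clock: 4.95
eef_pos: [0.5107, -0.3009, 0.0185]
tool_rot: [-0.005, 0.101, 0.995, 0.004]
wrist_force: [-9.5, 4.0, 11.1]
grip_width: 0.0487
```

```bash
python3 -c "
from h import *
pose()"
```

```text
t 4.95 pos [ 510.7 -300.9   18.5] jaw 78.45 tiltfix [-0.49 -0.58 -0.  ] F [-9.5  4.  11.1] w 48.7 dq 0.1
```

Request:
{"name": "apply_moves", "arguments": {"increments": [5,-1,0.5,-0.4,-0.5,0,6,-1.2,0.5,-0.2,-0.3,0]}}

```text
clock: 5.12
eef_pos: [0.514, -0.3019, 0.0185]
tool_rot: [-0.005, 0.102, 0.995, 0.001]
wrist_force: [-11.0, 3.7, 4.6]
grip_width: 0.0486
```

```bash
python3 -c "
from h import *
pose()"
```

```text
t 5.12 pos [ 514.  -301.9   18.5] jaw 78.35 tiltfix [-0.21 -0.52 -0.  ] F [-11.    3.7   4.6] w 48.6 dq 0.078
```

Request:
{"name": "apply_moves", "arguments": {"increments": [6,-1.2,0.5,-0.2,-0.5,0,6,-1.2,0.3,-0.2,-0.5,0,6,-1.2,0.3,-0.1,-0.5,0]}}

```text
clock: 5.37
eef_pos: [0.5171, -0.3025, 0.0184]
tool_rot: [-0.005, 0.102, 0.995, 0.003]
wrist_force: [-18.4, 6.2, 18.8]
grip_width: 0.049
```

```bash
python3 -c "
from h import *
pose()"
```

```text
t 5.37 pos [ 517.1 -302.5   18.4] jaw 78.24 tiltfix [-0.42 -0.5  -0.  ] F [-18.4   6.2  18.8] w 49.0 dq 0.055
```

Request:
{"name": "apply_moves", "arguments": {"increments": [6,-1.2,3,-0.2,-0.5,0,6,-1.2,3,-0.2,-0.5,0,6,-1.2,3,-0.1,-0.5,0]}}

```text
clock: 5.62
eef_pos: [0.5185, -0.3023, 0.0226]
tool_rot: [-0.006, 0.104, 0.995, 0.005]
wrist_force: [-8.8, 0.3, -6.4]
grip_width: 0.0485
```

```bash
python3 -c "
from h import *
pose();snap('wrist','w5.png')"
```

```text
t 5.62 pos [ 518.5 -302.3   22.6] jaw 78.1 tiltfix [-0.63 -0.68 -0.  ] F [-8.8  0.3 -6.4] w 48.5 dq 0.069
```

View pics/w5.png

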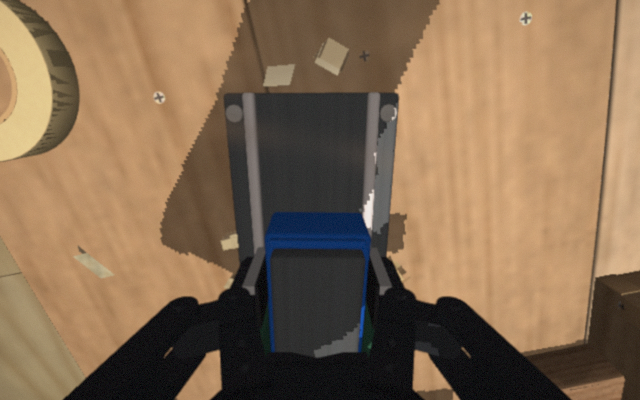

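Request:
{"name": "apply_moves", "arguments": {"increments": [8,-1.6,0,-0.4,-0.6,0,8,-1.6,0.5,-0.4,-0.6,0,8,-1.6,0.5,-0.2,-0.6,0]}}

```text
clock: 5.92
eef_pos: [0.5239, -0.304, 0.0184]
tool_rot: [-0.007, 0.105, 0.994, 0.002]
wrist_force: [-23.7, 7.3, 29.0]
grip_width: 0.0485
```

```bash
python3 -c "
from h import *
pose()"
```

```text
t 5.92 pos [ 523.9 -304.    18.4] jaw 77.92 tiltfix [-0.35 -0.75 -0.  ] F [-23.7   7.3  29. ] w 48.5 dq 0.068
```

Request:
{"name": "apply_moves", "arguments": {"increments": [-3,0.6,2,-0.2,-0.5,0,-4,0.8,1,-0.2,-0.5,0.2,-4,0.8,0,0,-0.4,0.2,-4,0.8,0,0,-0.2,0.2,-4,0.8,0,0,0,0]}}

```text
clock: 6.33
eef_pos: [0.4997, -0.2993, 0.0193]
tool_rot: [0.005, 0.1, 0.995, 0.001]
wrist_force: [0.6, 0.2, -2.2]
grip_width: 0.049
```

```bash
python3 -c "
from h import *
pose();snap('side','s5.png');snap('wrist','w6.png')
im=cv2.imread('pics/s5.png');cv2.imwrite('pics/s5c.png',cv2.resize(im[230:330,280:440],None,fx=5,fy=5))"
```

```text
t 6.33 pos [ 499.7 -299.3   19.3] jaw 78.54 tiltfix [-0.05  0.53  0.  ] F [ 0.6  0.2 -2.2] w 49.0 dq 0.12
```

View pics/s5c.png

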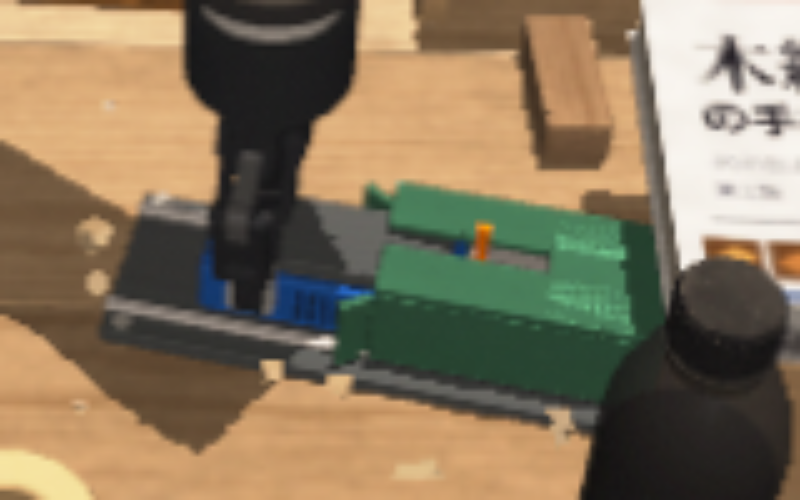

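View pics/w6.png

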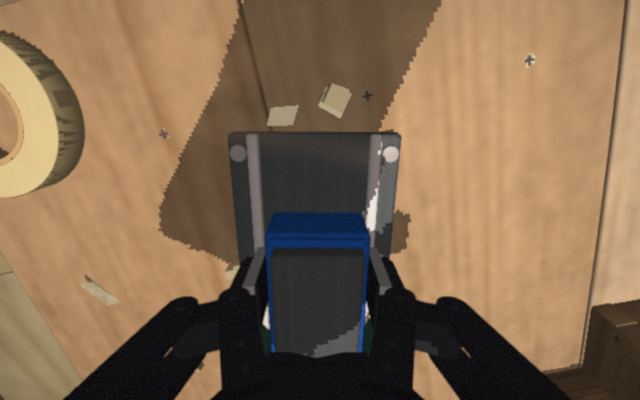

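Request:
{"name": "apply_moves", "arguments": {"increments": [-5,1,0,0,0.3,0,-6,1.2,0,0,0.2,0,-8,1.6,0,0,0,0,-8,1.6,0,0,0,0,-8,1.6,0,0,0,0,-8,1.6,0,0,0,0,-8,1.6,0,0,0,0,-8,1.6,0,0,0,0]}}

```text
clock: 7.1
eef_pos: [0.4394, -0.2866, 0.0205]
tool_rot: [0.002, 0.099, 0.995, -0.0]
wrist_force: [0.3, 0.4, -3.3]
grip_width: 0.0486
```

```bash
python3 -c "
from h import *
pose();snap('side','s6.png');snap('wrist','w7.png')
im=cv2.imread('pics/s6.png');cv2.imwrite('pics/s6c.png',cv2.resize(im[230:330,280:440],None,fx=5,fy=5))"
```

```text
t 7.1 pos [ 439.4 -286.6   20.5] jaw 78.66 tiltfix [0.06 0.28 0.  ] F [ 0.3  0.4 -3.3] w 48.6 dq 0.237
```

View pics/s6c.png

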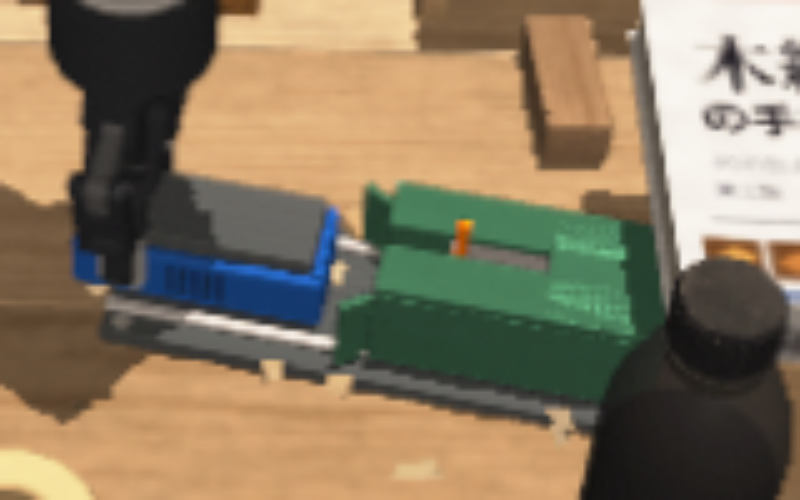

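View pics/w7.png

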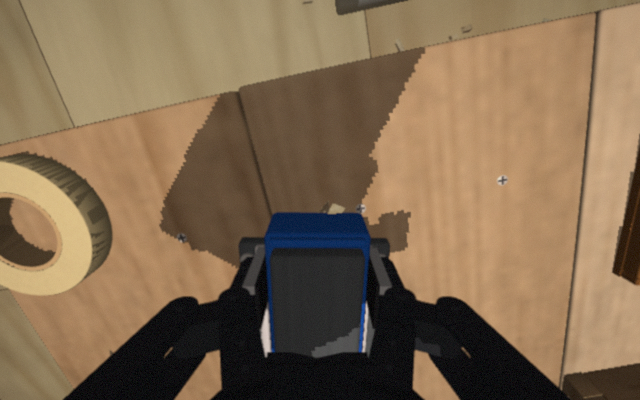

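Request:
{"name": "apply_moves", "arguments": {"increments": [0,0,-1.5,0,0.2,0,0,0,-1.5,0,0,0,0,0,0,0,0,0]}}

```text
clock: 7.45
eef_pos: [0.4385, -0.2867, 0.0186]
tool_rot: [0.0, 0.1, 0.995, 0.0]
wrist_force: [-0.2, -0.2, -2.8]
grip_width: 0.0491
```

Request:
{"name": "apply_moves", "arguments": {"increments": [0,0,0,0,0,0,0,0,0,0,0,0,0,0,0,0,0,0,0,0,0,0,0,0,0,0,0,0,0,0], "claw": 1}}

```text
clock: 7.87
eef_pos: [0.442, -0.288, 0.0193]
tool_rot: [0.003, 0.099, 0.995, -0.001]
wrist_force: [-0.4, -0.0, 0.6]
grip_width: 0.0854
```

```bash
python3 -c "
from h import *
pose();snap('wrist','w8.png')"
```

```text
t 7.87 pos [ 442.  -288.    19.3] jaw 78.62 tiltfix [0.12 0.29 0.  ] F [-0.4 -0.   0.6] w 85.4 dq 0.008
```

View pics/w8.png

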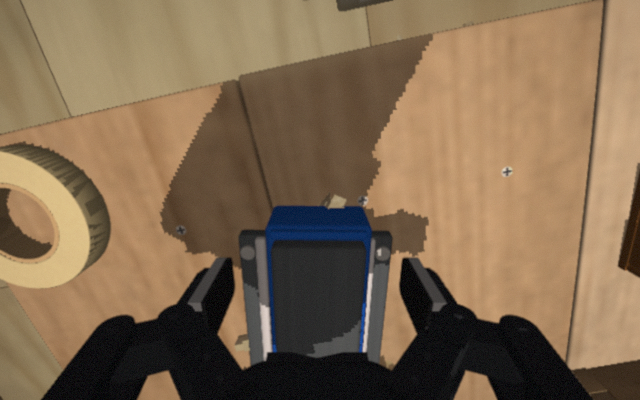

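Request:
{"name": "apply_moves", "arguments": {"increments": [15,-3,0,0,0.1,0,15,-3,-1,0,0.1,0,12,-2.5,-1,0,0,0,3,-0.4,-1,0,0,0,0,0,0,0,0,0]}}

```text
clock: 8.33
eef_pos: [0.4878, -0.2969, 0.0159]
tool_rot: [0.0, 0.099, 0.995, -0.001]
wrist_force: [0.1, -0.9, -0.1]
grip_width: 0.0857
```

```bash
python3 -c "
from h import *
pose()"
```

```text
t 8.33 pos [ 487.8 -296.9   15.9] jaw 78.59 tiltfix [0.09 0.02 0.  ] F [ 0.1 -0.9 -0.1] w 85.7 dq 0.01
```

Close, then lift.

Request:
{"name": "apply_moves", "arguments": {"increments": [0,0,0,0,0,0,0,0,0,0,0,0,0,0,0,0,0,0,0,0,0,0,0,0,0,0,0,0,0,0,0,0,0,0,0,0], "claw": 0}}

```text
clock: 8.83
eef_pos: [0.4845, -0.2966, 0.0158]
tool_rot: [-0.001, 0.1, 0.995, -0.0]
wrist_force: [-0.0, -0.5, -1.7]
grip_width: 0.0489
```

```bash
python3 -c "
from h import *
pose();snap('wrist','w9.png')"
```

```text
t 8.83 pos [ 484.5 -296.6   15.8] jaw 78.48 tiltfix [ 0.04 -0.09  0.  ] F [-0.  -0.5 -1.7] w 48.9 dq 0.007
```

Request:
{"name": "apply_moves", "arguments": {"increments": [0,0,10,0,0,0,0,0,20,0,0,0,0,0,25,0,0,0,0,0,25,0,0,0,0,0,0,0,0,0]}}

```text
clock: 9.3
eef_pos: [0.4797, -0.2949, 0.0978]
tool_rot: [-0.005, 0.101, 0.995, 0.001]
wrist_force: [0.3, -0.4, -2.2]
grip_width: 0.0488
```

```bash
python3 -c "
from h import *
pose();snap('wrist','w10.png')"
```

```text
t 9.3 pos [ 479.7 -294.9   97.8] jaw 78.41 tiltfix [-0.18 -0.61 -0.  ] F [ 0.3 -0.4 -2.2] w 48.8 dq 0.039
```

View pics/w10.png

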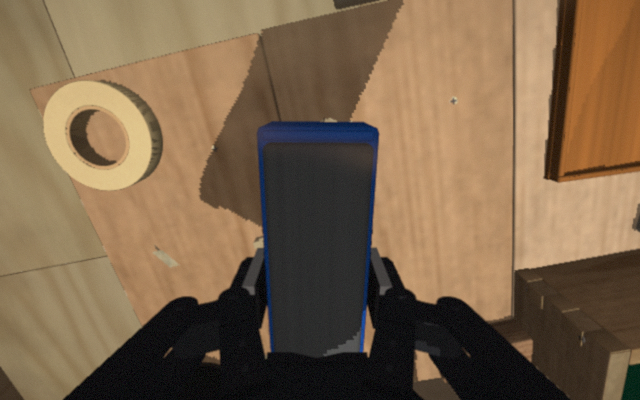

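```bash
python3 -c "
from h import *
im=cv2.imread('pics/w10.png');cv2.imwrite('pics/w10c.png',cv2.resize(im[110:160,240:400],None,fx=5,fy=5,interpolation=cv2.INTER_CUBIC))
d=snap('wrist')
st=d['st']; P=cloud(d); c=(st['eef_pos'])
M=T(st)
Q=(P-M[:3,3])@M[:3,:3]
m=(abs(Q[...,1])<.03)&(Q[...,0]>-.02)&(Q[...,0]<.12)&(Q[...,2]<.0)&(Q[...,2]>-.06)
q=Q[m]; print(len(q),q[:,0].max(),np.percentile(q[:,0],[50,95,99,99.8]))
for x in np.arange(.04,.1,.005):
    s=q[abs(q[:,0]-x)<.0025]
    if len(s): print(x.round(3),len(s),s[:,1].min().round(4),s[:,1].max().round(4),np.median(s[:,2]).round(4))
"
```

```text
25946 0.07427245355897452 [0.03151559 0.07167559 0.07400784 0.07413454]
0.04 1259 -0.0241 0.0257 -0.0347
0.045 1344 -0.0243 0.026 -0.0347
0.05 1415 -0.0241 0.026 -0.0346
0.055 1452 -0.0239 0.026 -0.0346
0.06 1533 -0.0242 0.026 -0.0345
0.065 1639 -0.0242 0.026 -0.0344
0.07 1886 -0.0238 0.0259 -0.0276
0.075 973 -0.023 0.0251 -0.0221
```

View pics/w10c.png

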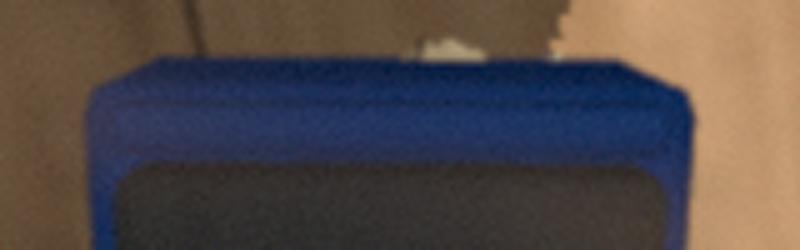

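Request:
{"name": "apply_moves", "arguments": {"increments": [-3.8,26,0,0,-0.1,0.8,-3.8,26,0,0,-0.1,0.8,-3.8,26,0,0,-0.1,0.8,-3.8,26,0,0,-0.1,0.8,-3.8,26,0,0,-0.1,0.8,-3.8,26,0,0,0,0.8,-3.8,26,0,0,0,0.8,-3.8,26,0,0,0,0.8,-3.8,26,0,0,0,0.8,0,10,0,0,0,0.3]}}

```text
clock: 10.23
eef_pos: [0.4297, -0.0418, 0.0846]
tool_rot: [-0.013, 0.036, 0.999, 0.0]
wrist_force: [-0.7, 0.1, -3.4]
grip_width: 0.0489
```

Request:
{"name": "apply_moves", "arguments": {"increments": [0,0,0,0,0,0,0,0,0,0,0,0]}}

```text
clock: 10.4
eef_pos: [0.4279, -0.0392, 0.083]
tool_rot: [-0.015, 0.033, 0.999, 0.0]
wrist_force: [-0.0, -0.9, -3.4]
grip_width: 0.0485
```

```bash
python3 -c "
from h import *
pose()
d=snap('wrist','w11.png');import pickle;pickle.dump(d,open('w11.pkl','wb'))"
```

```text
t 10.4 pos [427.9 -39.2  83. ] jaw 86.24 tiltfix [-0.07 -1.72 -0.  ] F [-0.  -0.9 -3.4] w 48.5 dq 0.012
```

View pics/w11.png

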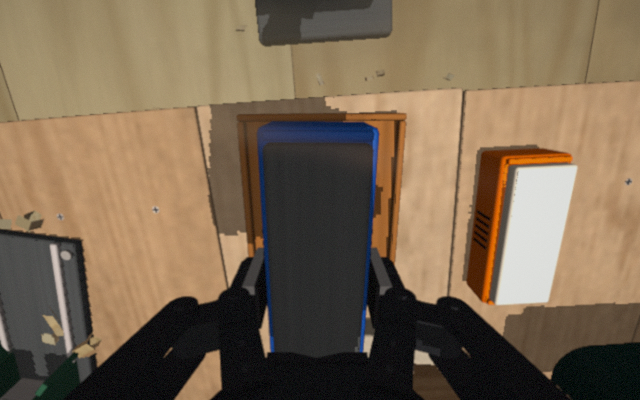

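Request:
{"name": "apply_moves", "arguments": {"increments": [7,2,0,0,-0.9,0,6,2,0,0,-0.8,0,1,0,0,0,-0.2,0,0,0,0,0,0,0]}}

```text
clock: 10.78
eef_pos: [0.4439, -0.0398, 0.0827]
tool_rot: [0.003, 0.037, 0.999, -0.0]
wrist_force: [-0.1, -0.8, -2.2]
grip_width: 0.0487
```

```bash
python3 -c "
from h import *
pose()
import pickle;d=pickle.load(open('w11.pkl','rb'))
for p in [(238,115),(405,115),(248,121),(397,121)]: print(p,ray(d,*p,.016).round(1))
d=snap('wrist','w12.png')
P=cloud(d); rect(P,(.33,.52,-.12,.06),(.010,.022))
print('fresh');rect(P,(.35,.56,.05,.2),(.033,.047))
"
```

```text
t 10.78 pos [443.9 -39.8  82.7] jaw 85.76 tiltfix [0.05 0.39 0.  ] F [-0.1 -0.8 -2.2] w 48.7 dq 0.013
(238, 115) [349.2 -88.4  16. ]
(405, 115) [356.8  28.2  16. ]
(248, 121) [353.7 -82.   16. ]
(397, 121) [360.5  22.7  16. ]
4127 c [419.5 -34.4] size [120.9 136. ] ang 86.79 zmed 0.0162
fresh
9671 c [447.4 115.3] size [ 44.5 116.4] ang 89.56 zmed 0.0407
```

View pics/w12.png

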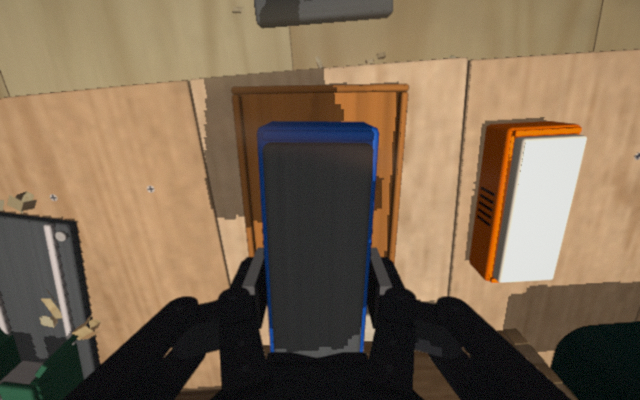

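Request:
{"name": "apply_moves", "arguments": {"increments": [-1,2.5,-15,0,0.2,0.2,-1,2,-15,0,0.2,0.2,0,0,-12,0,0,0,0,0,-10,0,0,0,0,0,0,0,0,0]}}

```text
clock: 11.25
eef_pos: [0.4439, -0.0372, 0.03]
tool_rot: [0.002, 0.035, 0.999, -0.0]
wrist_force: [0.3, 0.1, -2.0]
grip_width: 0.0486
```

```bash
python3 -c "
from h import *
pose()"
```

```text
t 11.25 pos [443.9 -37.2  30. ] jaw 85.96 tiltfix [0.05 0.23 0.  ] F [ 0.3  0.1 -2. ] w 48.6 dq 0.025
```

Request:
{"name": "apply_moves", "arguments": {"increments": [-1,1,-7,0,0.2,0.1,-1,1,-6,0,0,0,0,0,-4,0,0,0,0,0,-1.5,0,0,0]}}

```text
clock: 11.58
eef_pos: [0.4427, -0.0358, 0.0111]
tool_rot: [0.001, 0.035, 0.999, -0.0]
wrist_force: [0.1, 0.4, -2.7]
grip_width: 0.0487
```

```bash
python3 -c "
from h import *
pose()"
```

```text
t 11.58 pos [442.7 -35.8  11.1] jaw 85.99 tiltfix [0.05 0.11 0.  ] F [ 0.1  0.4 -2.7] w 48.7 dq 0.041
```

Request:
{"name": "apply_moves", "arguments": {"increments": [0,0,-0.5,0,0,0,0,0,0,0,0,0,0,0,0,0,0,0,0,0,0,0,0,0,0,0,0,0,0,0], "claw": 0.78}}

```text
clock: 12.0
eef_pos: [0.4445, -0.0359, 0.0117]
tool_rot: [0.003, 0.035, 0.999, -0.0]
wrist_force: [0.5, 0.5, 0.3]
grip_width: 0.0669
```

```bash
python3 -c "
from h import *
pose()"
```

```text
t 12.0 pos [444.5 -35.9  11.7] jaw 85.97 tiltfix [0.03 0.3  0.  ] F [0.5 0.5 0.3] w 66.9 dq 0.008
```

Request:
{"name": "apply_moves", "arguments": {"increments": [0,0,15,0,0,0,0,0,25,0,0,0,0,0,25,0,0,0,0,0,25,0,0,0,0,10,20,0,0,0]}}

```text
clock: 12.42
eef_pos: [0.4409, -0.0279, 0.1231]
tool_rot: [-0.001, 0.037, 0.999, -0.001]
wrist_force: [0.2, 0.4, 0.5]
grip_width: 0.0666
```

```bash
python3 -c "
from h import *
pose(); d=snap('wrist','w13.png')
P=cloud(d);
print('fresh');rect(P,(.35,.56,.05,.2),(.033,.047)); rect(P,(.35,.56,.05,.2),(.024,.035)); 
print('worn');rect(P,(.33,.52,-.12,.06),(.036,.05))
"
```

```text
t 12.42 pos [440.9 -27.9 123.1] jaw 85.79 tiltfix [ 0.15 -0.16  0.  ] F [0.2 0.4 0.5] w 66.6 dq 0.672
fresh
6881 c [447.1 114.9] size [ 43.4 116.8] ang 88.78 zmed 0.0407
1787 c [439.   95.6] size [ 46.  126.3] ang 67.81 zmed 0.0304
worn
7190 c [428.8 -34.2] size [ 43.9 116.6] ang 85.42 zmed 0.0456
```

View pics/w13.png

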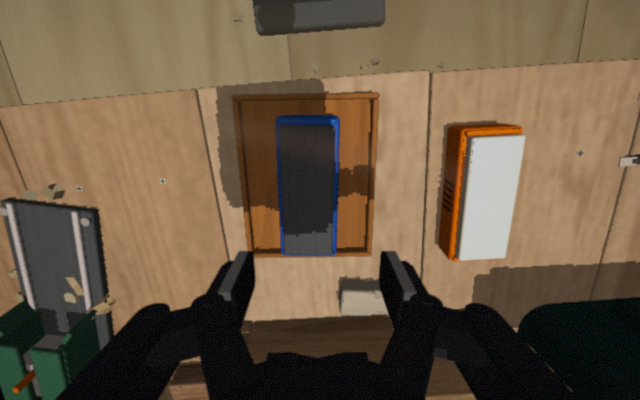

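Request:
{"name": "apply_moves", "arguments": {"increments": [0,25,-5,0,0,0.5,0,25,-5,0,0,0.5,0,25,-5,0,0,0.5,0,25,-5,0,0,0.5,0,22,-3,0,0,0.5,0,12,0,0,0,0.5,0,0,0,0,0,0,0,0,0,0,0,0], "claw": 1}}

```text
clock: 13.13
eef_pos: [0.4458, 0.1153, 0.1069]
tool_rot: [0.007, 0.009, 1.0, 0.003]
wrist_force: [-0.3, -0.2, -1.2]
grip_width: 0.0854
```

```bash
python3 -c "
from h import *
pose(); d=snap('wrist','w14.png')
P=cloud(d);
print('fresh');rect(P,(.35,.56,.05,.2),(.036,.047)) 
"
```

```text
t 13.13 pos [445.8 115.3 106.9] jaw 89.0 tiltfix [-0.31  0.81  0.  ] F [-0.3 -0.2 -1.2] w 85.4 dq 0.013
fresh
7018 c [447.5 115.3] size [ 42.1 108. ] ang 89.18 zmed 0.0407
```

View pics/w14.png

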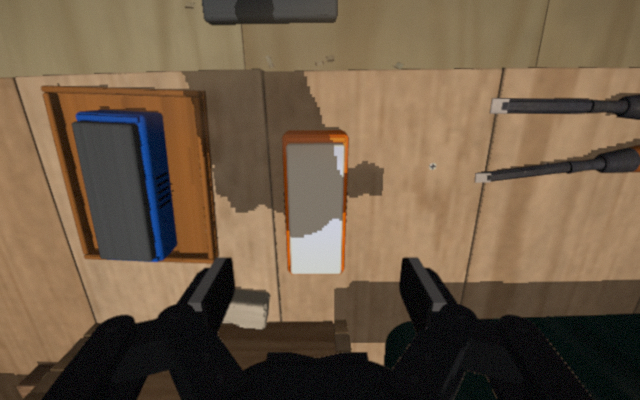

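Request:
{"name": "apply_moves", "arguments": {"increments": [-5,0,-20,-0.2,0.4,0,-5,0,-20,-0.1,0.4,0,-3,0,-20,0,0.1,0,0,0,-15,0,0,0,0,0,-10,0,0,0,0,0,0,0,0,0]}}

```text
clock: 13.68
eef_pos: [0.4354, 0.1059, 0.0215]
tool_rot: [0.002, 0.016, 1.0, -0.0]
wrist_force: [-0.7, -0.3, 0.2]
grip_width: 0.0856
```

```bash
python3 -c "
from h import *
pose()"
```

```text
t 13.68 pos [435.4 105.9  21.5] jaw 88.16 tiltfix [0.02 0.26 0.  ] F [-0.7 -0.3  0.2] w 85.6 dq 0.025
```

Request:
{"name": "apply_moves", "arguments": {"increments": [0,5,-5,0,0.2,0.5,0,4.5,-5,0,0,0.5,0,0,-3,0,0,0,0,0,0,0,0,0]}}

```text
clock: 14.02
eef_pos: [0.437, 0.1131, 0.009]
tool_rot: [0.001, 0.009, 1.0, -0.0]
wrist_force: [0.6, 0.1, -1.1]
grip_width: 0.0856
```

```bash
python3 -c "
from h import *
pose()"
```

```text
t 14.02 pos [437.  113.1   9. ] jaw 88.93 tiltfix [0.04 0.17 0.  ] F [ 0.6  0.1 -1.1] w 85.6 dq 0.009
```

Request:
{"name": "apply_moves", "arguments": {"increments": [0,1.5,0,0,0,0,0,0,0,0,0,0,0,0,0,0,0,0,0,0,0,0,0,0,0,0,0,0,0,0,0,0,0,0,0,0], "claw": 0}}

```text
clock: 14.52
eef_pos: [0.4377, 0.1155, 0.0105]
tool_rot: [0.002, 0.009, 1.0, 0.0]
wrist_force: [-0.2, -0.8, -2.5]
grip_width: 0.0486
```

Request:
{"name": "apply_moves", "arguments": {"increments": [0,0,10,0,0,0,0,0,20,0,0,0,0,0,25,0,0,0,0,0,25,0,0,0,0,0,10,0,0,0]}}

```text
clock: 14.93
eef_pos: [0.4334, 0.1133, 0.1027]
tool_rot: [-0.002, 0.009, 1.0, -0.002]
wrist_force: [0.9, -0.0, -3.2]
grip_width: 0.0487
```

```bash
cat >> h.py <<'E'
def held(d):
    M=T(d['st']); Q=(cloud(d)-M[:3,3])@M[:3,:3]
    m=(abs(Q[...,1])<.03)&(Q[...,0]>-.02)&(Q[...,0]<.12)&(Q[...,2]<.0)&(Q[...,2]>-.06)
    q=Q[m]; print('rear end',np.percentile(q[:,0],99.5).round(4),'top',np.median(q[(q[:,0]>.035)&(q[:,0]<.055)&(abs(q[:,1])<.015)][:,2]).round(4))
    for x in (.04,.06):
        s=q[abs(q[:,0]-x)<.003]; print(x,s[:,1].min().round(4),s[:,1].max().round(4),np.median(s[:,2]).round(4))
E
python3 -c "
from h import *
pose(); d=snap('wrist','w15.png'); held(d)"
```

```text
t 14.93 pos [433.4 113.3 102.7] jaw 88.92 tiltfix [ 0.24 -0.26  0.  ] F [ 0.9 -0.  -3.2] w 48.7 dq 0.292
rear end 0.0503 top -0.0247
0.04 -0.0242 0.0256 -0.0305Traceback (most recent call last):
  File "<string>", line 3, in <module>
    pose(); d=snap('wrist','w15.png'); held(d)
                                       ~~~~^^^
  File "h.py", line 43, in held
    s=q[abs(q[:,0]-x)<.003]; print(x,s[:,1].min().round(4),s[:,1].max().round(4),np.median(s[:,2]).round(4))
                                     ~~~~~~~~~~^^
    return umr_minimum(a, axis, None, out, keepdims, initial, where)
ValueError: zero-size array to reduction operation minimum which has no identity
```

View pics/w15.png

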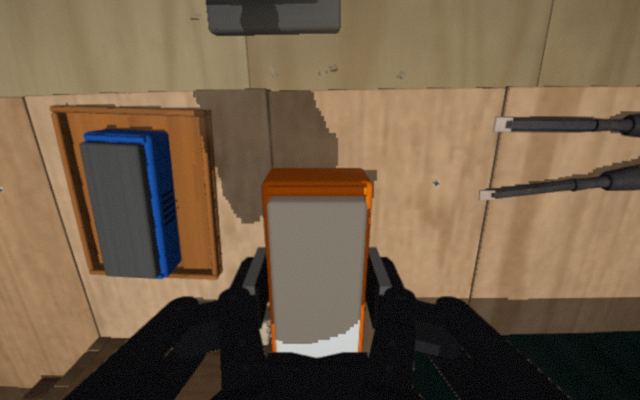

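Request:
{"name": "apply_moves", "arguments": {"increments": [3,-32,1,0,0,-0.9,3,-32,1,0,0,-0.9,3,-32,0,0,0,-0.9,3,-32,0,0,0,-0.9,3,-32,0,0,0,-0.9,3,-32,0,0,0,-0.9,3,-32,0,0,0,-0.9,3,-32,0,0,0,-0.9,3,-32,0,0,0,-0.9,3,-32,0,0,0,-0.9]}}

```text
clock: 15.82
eef_pos: [0.4604, -0.2095, 0.1065]
tool_rot: [-0.001, 0.082, 0.997, 0.002]
wrist_force: [0.9, 0.0, -2.8]
grip_width: 0.0486
```

```bash
python3 -c "
from h import *
pose()"
```

```text
t 15.82 pos [ 460.4 -209.5  106.5] jaw 80.64 tiltfix [-0.26 -0.11 -0.  ] F [ 0.9  0.  -2.8] w 48.6 dq 0.778
```

Request:
{"name": "apply_moves", "arguments": {"increments": [2,-30,-5,0,0,-0.7,2,-25,-10,0,0,-0.7,1,-15,-10,0,0,-0.4,0,0,-5,0,0,0,0,0,0,0,0,0]}}

```text
clock: 16.23
eef_pos: [0.4621, -0.2919, 0.0746]
tool_rot: [-0.001, 0.104, 0.995, -0.0]
wrist_force: [-0.1, 0.4, -3.1]
grip_width: 0.0486
```

```bash
python3 -c "
from h import *
pose(); d=snap('wrist','w16.png')"
```

```text
t 16.23 pos [ 462.1 -291.9   74.6] jaw 78.07 tiltfix [-0.01 -0.17 -0.  ] F [-0.1  0.4 -3.1] w 48.6 dq 0.027
```

View pics/w16.png

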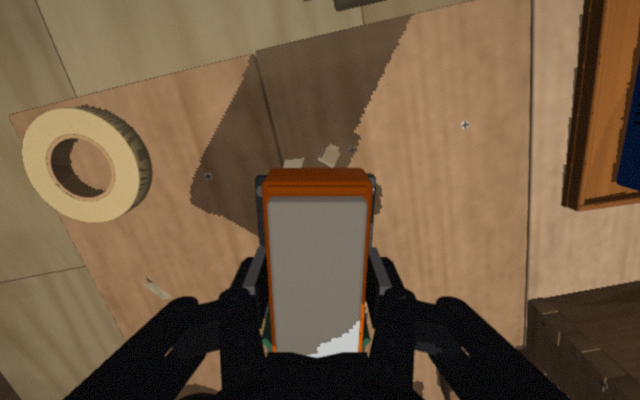

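Request:
{"name": "apply_moves", "arguments": {"increments": [1,1,-15,0,-0.1,0.3,1,0.5,-15,0,0,0.2,0,0,-12,0,0,0,0,0,-5,0,0,0,0,0,0,0,0,0]}}

```text
clock: 16.7
eef_pos: [0.4656, -0.2844, 0.0275]
tool_rot: [-0.0, 0.096, 0.995, 0.001]
wrist_force: [-0.0, -0.5, -3.8]
grip_width: 0.0487
```

```bash
cat >> h.py <<'E'
def dk():
    p=readout.get_state()['eef_pos'][:2]*1000-np.array([585.2,-316]); a=np.radians(-11.5)
    print('dock xy',(p@np.array([np.cos(a),np.sin(a)])).round(1),(p@np.array([-np.sin(a),np.cos(a)])).round(1))
E
python3 -c "
from h import *
pose();dk()"
```

```text
t 16.7 pos [ 465.6 -284.4   27.5] jaw 79.01 tiltfix [-0.17  0.02  0.  ] F [-0.  -0.5 -3.8] w 48.7 dq 0.015
dock xy -123.5 7.1
```

Request:
{"name": "apply_moves", "arguments": {"increments": [-0.7,-3.5,0,0,0,-0.3,-0.7,-3,0,0,0,-0.2,0,0,0,0,0,0]}}

```text
clock: 16.95
eef_pos: [0.4648, -0.2902, 0.0284]
tool_rot: [0.0, 0.099, 0.995, 0.002]
wrist_force: [-0.5, -0.8, -2.8]
grip_width: 0.0484
```

```bash
python3 -c "
from h import *
pose();dk()"
```

```text
t 16.95 pos [ 464.8 -290.2   28.4] jaw 78.58 tiltfix [-0.2   0.04  0.  ] F [-0.5 -0.8 -2.8] w 48.4 dq 0.01
dock xy -123.2 1.2
```

Request:
{"name": "apply_moves", "arguments": {"increments": [-0.2,-1.2,-3,-0.2,0,-0.1,0,-0.3,-3,0,0,0,0,0,-1.5,0,0,0,0,0,0,0,0,0]}}

```text
clock: 17.28
eef_pos: [0.4654, -0.2931, 0.0219]
tool_rot: [0.002, 0.101, 0.995, -0.001]
wrist_force: [-0.1, 0.4, -2.7]
grip_width: 0.0484
```

```bash
python3 -c "
from h import *
pose();dk();snap('wrist','w17.png')"
```

```text
t 17.28 pos [ 465.4 -293.1   21.9] jaw 78.4 tiltfix [0.11 0.22 0.  ] F [-0.1  0.4 -2.7] w 48.4 dq 0.002
dock xy -121.9 -1.5
```

View pics/w17.png

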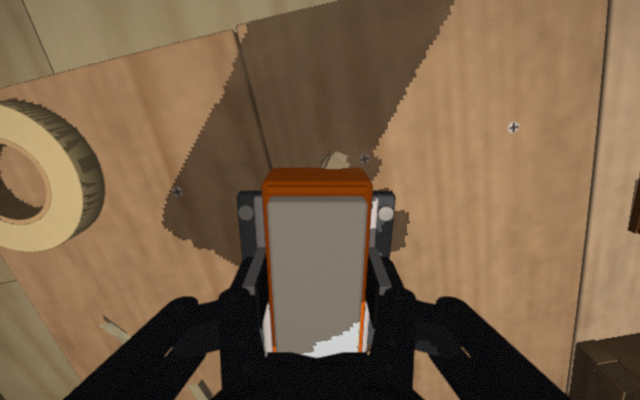

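Request:
{"name": "apply_moves", "arguments": {"increments": [5,0.2,-0.3,0,0.1,0,6,-0.7,0,0,0.1,0,6,-1.2,0,0,0,0,6,-1.2,0,0,0,0]}}

```text
clock: 17.67
eef_pos: [0.4875, -0.296, 0.0214]
tool_rot: [-0.002, 0.102, 0.995, -0.0]
wrist_force: [-20.5, 1.1, 2.3]
grip_width: 0.0488
```

```bash
python3 -c "
from h import *
pose();dk()"
```

```text
t 17.67 pos [ 487.5 -296.    21.4] jaw 78.34 tiltfix [ 0.03 -0.24  0.  ] F [-20.5   1.1   2.3] w 48.8 dq 0.186
dock xy -99.8 0.1
```

Request:
{"name": "apply_moves", "arguments": {"increments": [-4,0.8,0,0,0,0,0,0,0,0,0,0]}}

```text
clock: 17.83
eef_pos: [0.4842, -0.2957, 0.021]
tool_rot: [-0.003, 0.101, 0.995, -0.001]
wrist_force: [-1.0, 0.5, -2.0]
grip_width: 0.0487
```

```bash
python3 -c "
from h import *
pose();dk();d=snap('wrist','w18.png')
M=T(d['st']);Q=(cloud(d)-M[:3,3])@M[:3,:3]
m=(abs(Q[...,1])<.018)&(Q[...,0]>-.02)&(Q[...,0]<.045)&(Q[...,2]<-.02)&(Q[...,2]>-.06)
q=Q[m];A=np.c_[q[:,:2],np.ones(len(q))];print(np.degrees(np.linalg.lstsq(A,q[:,2],rcond=None)[0][:2]),len(q),np.median(q[:,2]))
held(d)
" ; python3 -c "
from h import *
d=snap('side','s18.png')
im=cv2.imread('pics/s18.png');cv2.imwrite('pics/s18c.png',cv2.resize(im[230:330,280:440],None,fx=5,fy=5))"
```

```text
t 17.83 pos [ 484.2 -295.7   21. ] jaw 78.37 tiltfix [ 0.05 -0.31  0.  ] F [-1.   0.5 -2. ] w 48.7 dq 0.04
dock xy -103.0 -0.2
[ 1.06983354 -0.11732255] 10762 -0.030333042399853703
rear end 0.0505 top -0.0247
0.04 -0.0245 0.0257 -0.0304Traceback (most recent call last):
  File "<string>", line 7, in <module>
    held(d)
    ~~~~^^^
  File "h.py", line 43, in held
    s=q[abs(q[:,0]-x)<.003]; print(x,s[:,1].min().round(4),s[:,1].max().round(4),np.median(s[:,2]).round(4))
                                     ~~~~~~~~~~^^
    return umr_minimum(a, axis, None, out, keepdims, initial, where)
ValueError: zero-size array to reduction operation minimum which has no identity
```

View pics/w18.png

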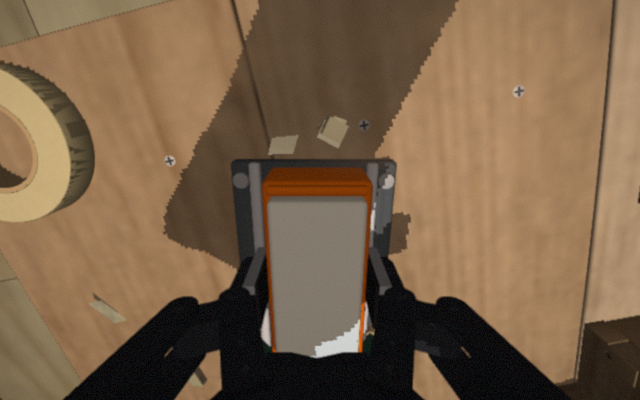

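View pics/s18c.png

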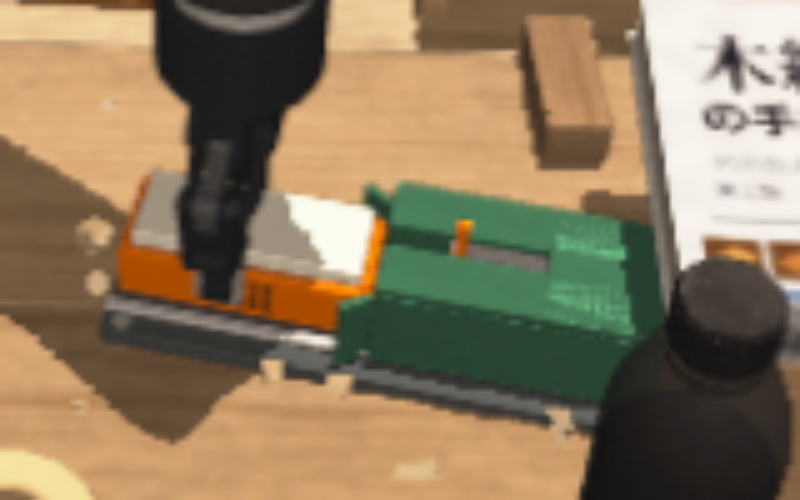

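Request:
{"name": "apply_moves", "arguments": {"increments": [0,0,-1,0,-0.3,0,0,0,-1,0,0,0,0,0,-1,0,0,0]}}

```text
clock: 18.18
eef_pos: [0.486, -0.2959, 0.0203]
tool_rot: [0.002, 0.101, 0.995, -0.0]
wrist_force: [-4.4, 3.3, 12.6]
grip_width: 0.0484
```

Request:
{"name": "apply_moves", "arguments": {"increments": [0,0,0,0,0,0,0,0,0,0,0,0,0,0,0,0,0,0,0,0,0,0,0,0], "claw": 1}}

```text
clock: 18.52
eef_pos: [0.4883, -0.2965, 0.0219]
tool_rot: [0.005, 0.101, 0.995, -0.0]
wrist_force: [0.1, 0.1, -0.4]
grip_width: 0.0853
```

```bash
python3 -c "
from h import *
pose();dk();d=snap('wrist','w19.png')
P=cloud(d)
m=(P[...,2]>.044)&(P[...,2]<.058)&(P[...,0]>.4)&(P[...,0]<.53)&(P[...,1]>-.35)&(P[...,1]<-.25)
q=P[m];A=np.c_[q[:,:2],np.ones(len(q))];print(np.degrees(np.linalg.lstsq(A,q[:,2],rcond=None)[0][:2]),len(q),np.median(q[:,2]))
rect(P,(.4,.53,-.35,-.25),(.044,.058))
"
```

```text
t 18.52 pos [ 488.3 -296.5   21.9] jaw 78.39 tiltfix [0.1  0.52 0.  ] F [ 0.1  0.1 -0.4] w 85.3 dq 0.005
dock xy -98.8 -0.2
[ 0.66222063 -0.32903481] 16264 0.05060729435889234
15963 c [ 484.9 -295.5] size [91.6 84.9] ang 25.9 zmed 0.0506
```

View pics/w19.png

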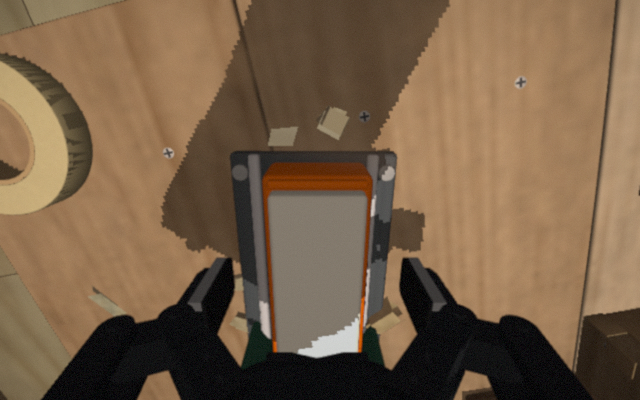

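```bash
python3 -c "
from h import *
im=cv2.imread('pics/w19.png');cv2.imwrite('pics/w19c.png',cv2.resize(im[140:360,220:410],None,fx=4,fy=4,interpolation=cv2.INTER_CUBIC)[:,:760])"
```

```text
(no output)
```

View pics/w19c.png

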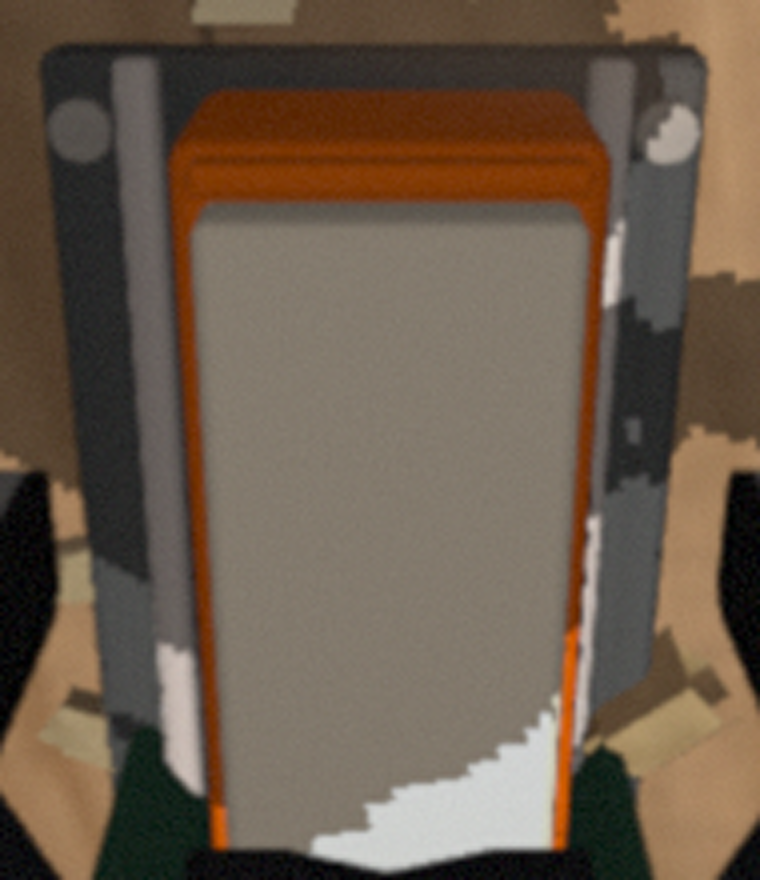

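```bash
python3 -c "
from h import *
d=snap('wrist'); pose()
a=np.radians(-11.5);o=np.array([585.2,-316])
for k,(u,v,z) in dict(PL1=(44,80,.01),PL2=(105,690,.01),PR1=(706,80,.01),PR2=(652,670,.01),cL1=(175,170,.04),cL2=(212,770,.04),cR1=(607,170,.04),cR2=(568,770,.04),gLi1=(160,70,.015),gLi2=(190,640,.015),gLo1=(113,70,.015),gLo2=(158,640,.015),gRo1=(633,70,.015),gRi1=(590,70,.015),r1=(200,95,.01),r2=(570,95,.01)).items():
    p=ray(d,220+u/4,140+v/4,z)[:2]-o; print(k,(p@[np.cos(a),np.sin(a)]).round(1),(p@[-np.sin(a),np.cos(a)]).round(1))
"
```

```text
t 18.62 pos [ 488.2 -296.5   21.8] jaw 78.4 tiltfix [0.09 0.5  0.  ] F [-1.2 -0.4 -0.2] w 85.5 dq 0.003
PL1 -151.9 -45.2
PL2 -51.3 -45.4
PR1 -151.8 43.3
PR2 -55.1 43.5
cL1 -148.2 -22.8
cL2 -63.8 -23.1
cR1 -148.1 24.9
cR2 -63.7 25.0
gLi1 -154.2 -28.6
gLi2 -65.2 -29.9
gLo1 -154.3 -34.6
gLo2 -65.2 -34.8
gRo1 -154.2 32.4
gRi1 -154.2 26.8
r1 -149.8 -24.4
r2 -149.8 25.2
```

Request:
{"name": "apply_moves", "arguments": {"increments": [-8,1.3,0,0,0.2,0,-9,1.3,-1.5,0,0.2,0,-9,1.2,-2,0,0,0,0,0,-1,0,0,0,0,0,0,0,0,0]}}

```text
clock: 19.03
eef_pos: [0.4585, -0.2919, 0.0166]
tool_rot: [-0.0, 0.101, 0.995, -0.001]
wrist_force: [0.4, -0.8, -0.8]
grip_width: 0.0853
```

```bash
python3 -c "
from h import *
pose();dk()"
```

```text
t 19.03 pos [ 458.5 -291.9   16.6] jaw 78.39 tiltfix [ 0.07 -0.01  0.  ] F [ 0.4 -0.8 -0.8] w 85.3 dq 0.036
dock xy -128.9 -1.7
```

Request:
{"name": "apply_moves", "arguments": {"increments": [0,0,0,0,0,0,0,0,0,0,0,0,0,0,0,0,0,0,0,0,0,0,0,0,0,0,0,0,0,0,0,0,0,0,0,0], "claw": 0}}

```text
clock: 19.53
eef_pos: [0.4584, -0.292, 0.0167]
tool_rot: [-0.0, 0.101, 0.995, -0.0]
wrist_force: [-0.2, -0.8, 0.7]
grip_width: 0.0489
```

Request:
{"name": "apply_moves", "arguments": {"increments": [-4,0.5,1,0,0,0,0,0,0,0,0,0]}}

```text
clock: 19.7
eef_pos: [0.4539, -0.2911, 0.0173]
tool_rot: [-0.001, 0.101, 0.995, -0.0]
wrist_force: [-0.5, 0.6, -3.0]
grip_width: 0.0489
```

```bash
python3 -c "
from h import *
pose();dk();snap('wrist','w20.png')"
```

```text
t 19.7 pos [ 453.9 -291.1   17.3] jaw 78.41 tiltfix [ 0.03 -0.08  0.  ] F [-0.5  0.6 -3. ] w 48.9 dq 0.018
dock xy -133.6 -1.7
```

View pics/w20.png

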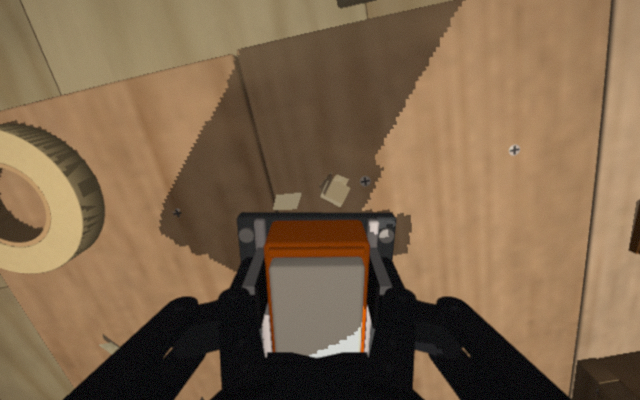

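Request:
{"name": "apply_moves", "arguments": {"increments": [5,-1,0,0,0,0,5,-1,0,0,0,0,5,-1,0,0,0,0,4,-0.8,0,0,0,0]}}

```text
clock: 20.08
eef_pos: [0.4737, -0.295, 0.0169]
tool_rot: [-0.001, 0.101, 0.995, -0.0]
wrist_force: [-0.7, -0.2, -1.3]
grip_width: 0.0488
```

```bash
python3 -c "
from h import *
pose();dk()"
```

```text
t 20.08 pos [ 473.7 -295.    16.9] jaw 78.36 tiltfix [ 0.   -0.14  0.  ] F [-0.7 -0.2 -1.3] w 48.8 dq 0.12
dock xy -113.4 -1.7
```

Request:
{"name": "apply_moves", "arguments": {"increments": [5,-1,0,0,0,0,5,-1,0,0,0,0,4,-0.8,0,0,0,0]}}

```text
clock: 20.33
eef_pos: [0.4889, -0.2981, 0.0167]
tool_rot: [-0.002, 0.101, 0.995, 0.0]
wrist_force: [-10.3, 0.5, 10.3]
grip_width: 0.049
```

```bash
python3 -c "
from h import *
pose();dk()"
```

```text
t 20.33 pos [ 488.9 -298.1   16.7] jaw 78.36 tiltfix [-0.02 -0.21 -0.  ] F [-10.3   0.5  10.3] w 49.0 dq 0.139
dock xy -97.9 -1.7
```

Request:
{"name": "apply_moves", "arguments": {"increments": [6,-1.2,1,0,-0.3,0,6,-1.2,1,0,-0.3,0,6,-1.2,1,0,-0.3,0]}}

```text
clock: 20.58
eef_pos: [0.4965, -0.2993, 0.017]
tool_rot: [-0.005, 0.103, 0.995, 0.005]
wrist_force: [-12.3, 3.0, 5.1]
grip_width: 0.0487
```

```bash
python3 -c "
from h import *
pose();dk();snap('side','s20.png')
im=cv2.imread('pics/s20.png');cv2.imwrite('pics/s20c.png',cv2.resize(im[230:330,280:440],None,fx=5,fy=5))"
```

```text
t 20.58 pos [ 496.5 -299.3   17. ] jaw 78.14 tiltfix [-0.58 -0.48 -0.  ] F [-12.3   3.    5.1] w 48.7 dq 0.1
dock xy -90.3 -1.3
```

View pics/s20c.png

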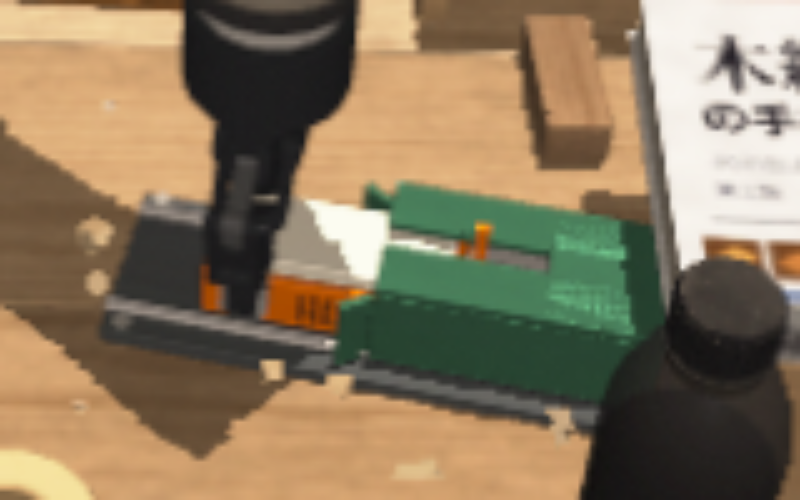

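Request:
{"name": "apply_moves", "arguments": {"increments": [6,-1.2,1,-0.4,-0.4,0.1,6,-1.2,1,-0.3,-0.4,0.1,6.5,-1.3,1,-0.2,-0.4,0,6.5,-1.3,1,-0.2,-0.4,0]}}

```text
clock: 20.97
eef_pos: [0.5054, -0.3008, 0.0168]
tool_rot: [-0.005, 0.105, 0.994, 0.002]
wrist_force: [-12.4, 3.7, 6.5]
grip_width: 0.0491
```

```bash
python3 -c "
from h import *
pose();dk()"
```

```text
t 20.97 pos [ 505.4 -300.8   16.8] jaw 77.93 tiltfix [-0.28 -0.55 -0.  ] F [-12.4   3.7   6.5] w 49.1 dq 0.063
dock xy -81.2 -1.0
```

Request:
{"name": "apply_moves", "arguments": {"increments": [7,-1.5,1,-0.3,-0.5,0.1,7,-1.5,1,-0.2,-0.5,0.1,7,-1.5,1,-0.2,-0.5,0.1,7,-1.5,1,-0.2,-0.5,0]}}

```text
clock: 21.3
eef_pos: [0.513, -0.3022, 0.0168]
tool_rot: [-0.006, 0.106, 0.994, 0.003]
wrist_force: [-15.0, 6.2, 9.0]
grip_width: 0.0487
```

```bash
python3 -c "
from h import *
pose();dk();snap('side','s21.png');snap('wrist','w21.png')
im=cv2.imread('pics/s21.png');cv2.imwrite('pics/s21c.png',cv2.resize(im[230:330,280:440],None,fx=5,fy=5))"
```

```text
t 21.3 pos [ 513.  -302.2   16.8] jaw 77.79 tiltfix [-0.4  -0.61 -0.  ] F [-15.    6.2   9. ] w 48.7 dq 0.057
dock xy -73.5 -0.9
```

View pics/s21c.png

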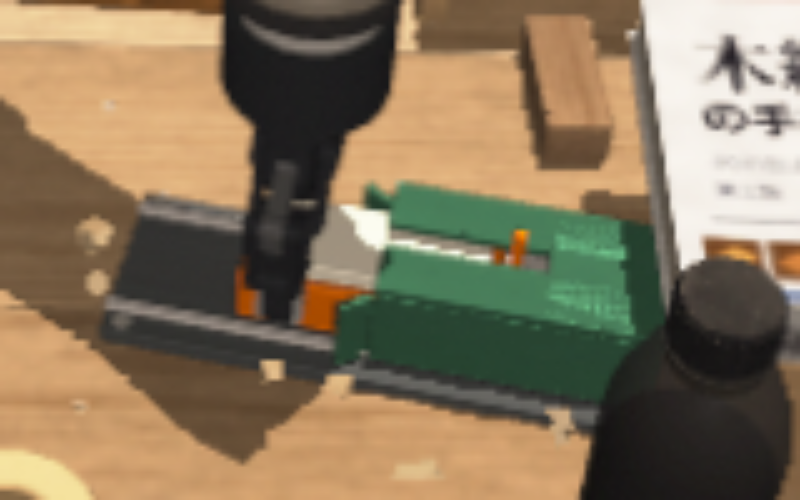

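View pics/w21.png

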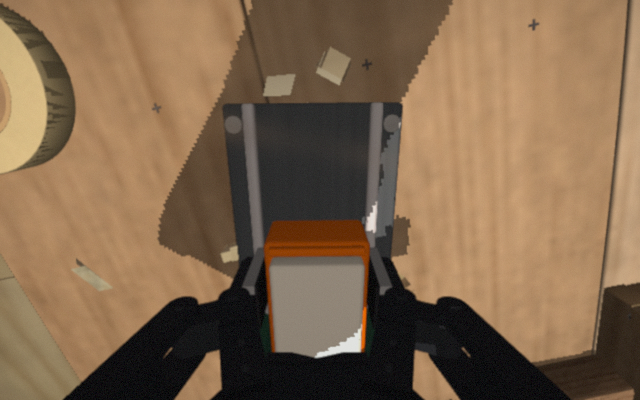

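Request:
{"name": "apply_moves", "arguments": {"increments": [7.5,-1.6,1,-0.3,-0.5,0.1,7.5,-1.6,1,-0.3,-0.5,0.1,8,-1.7,1,-0.2,-0.5,0.1]}}

```text
clock: 21.65
eef_pos: [0.5184, -0.3031, 0.0168]
tool_rot: [-0.008, 0.106, 0.994, 0.003]
wrist_force: [-16.1, 6.0, 9.5]
grip_width: 0.049
```

```bash
python3 -c "
from h import *
pose();dk()"
```

```text
t 21.65 pos [ 518.4 -303.1   16.8] jaw 77.77 tiltfix [-0.47 -0.86 -0.  ] F [-16.1   6.    9.5] w 49.0 dq 0.085
dock xy -68.0 -0.6
```

Request:
{"name": "apply_moves", "arguments": {"increments": [8,-1.7,1,-0.3,-0.7,0.1]}}

```text
clock: 21.73
eef_pos: [0.5207, -0.3034, 0.0168]
tool_rot: [-0.007, 0.106, 0.994, 0.003]
wrist_force: [-16.2, 5.8, 9.0]
grip_width: 0.0488
```

```bash
python3 -c "
from h import *
pose();dk()"
```

```text
t 21.73 pos [ 520.7 -303.4   16.8] jaw 77.79 tiltfix [-0.46 -0.75 -0.  ] F [-16.2   5.8   9. ] w 48.8 dq 0.036
dock xy -65.7 -0.5
```

Request:
{"name": "apply_moves", "arguments": {"increments": [-3,0.6,1,-0.2,-0.4,0.1,-4,0.8,0,-0.1,-0.3,0.1,-3,0.6,0,0,0,0,0,0,0,0,0,0]}}

```text
clock: 22.07
eef_pos: [0.5077, -0.3009, 0.0168]
tool_rot: [-0.003, 0.105, 0.994, 0.002]
wrist_force: [-3.9, 0.8, -0.1]
grip_width: 0.049
```

```bash
python3 -c "
from h import *
pose();dk();snap('side','s22.png')
im=cv2.imread('pics/s22.png');cv2.imwrite('pics/s22c.png',cv2.resize(im[230:330,280:440],None,fx=5,fy=5))"
```

```text
t 22.07 pos [ 507.7 -300.9   16.8] jaw 77.94 tiltfix [-0.25 -0.3  -0.  ] F [-3.9  0.8 -0.1] w 49.0 dq 0.002
dock xy -79.0 -0.7
```

View pics/s22c.png

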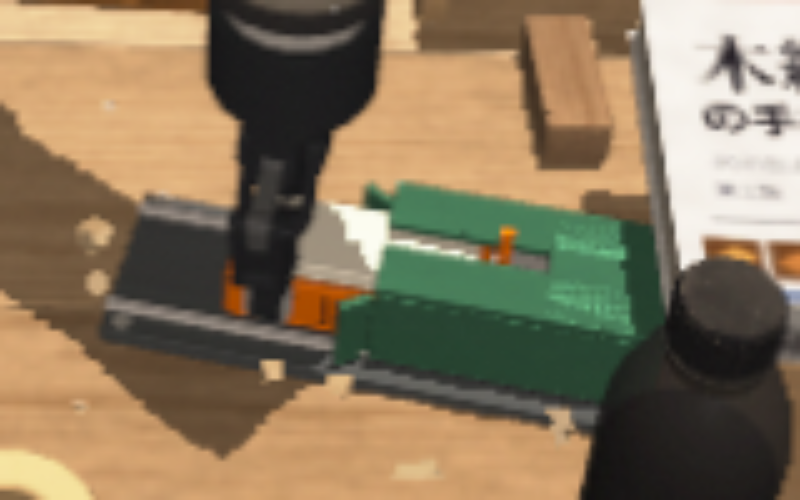

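Request:
{"name": "apply_moves", "arguments": {"increments": [0,0,0,0,0,0,0,0,0,0,0,0,0,0,0,0,0,0,0,0,0,0,0,0,0,0,0,0,0,0], "claw": 1}}

```text
clock: 22.53
eef_pos: [0.5133, -0.3018, 0.0185]
tool_rot: [0.001, 0.104, 0.995, 0.001]
wrist_force: [0.4, -0.3, 0.8]
grip_width: 0.0856
```

```bash
python3 -c "
from h import *
pose();dk();snap('wrist','w23.png')"
```

```text
t 22.53 pos [ 513.3 -301.8   18.5] jaw 78.08 tiltfix [-0.07  0.16  0.  ] F [ 0.4 -0.3  0.8] w 85.6 dq 0.012
dock xy -73.3 -0.4
```

Request:
{"name": "apply_moves", "arguments": {"increments": [0,0,15,0,0,0,-2,0,25,0,0,0,-5,2,30,0,0,0,-5,5,30,0,0,0,-8,20,30,0,0,0,0,35,10,0,0,0,0,35,10,0,0,0,0,20,0,0,0,0,0,0,0,0,0,0]}}

```text
clock: 23.33
eef_pos: [0.4925, -0.1826, 0.1755]
tool_rot: [0.003, 0.106, 0.994, 0.001]
wrist_force: [-0.3, 0.4, -0.4]
grip_width: 0.0852
```

```bash
python3 -c "
from h import *
pose();d=snap('wrist','w24.png');snap('side','s24.png')
im=cv2.imread('pics/s24.png');cv2.imwrite('pics/s24c.png',cv2.resize(im[160:330,250:440],None,fx=4,fy=3.5))
P=cloud(d);rect(P,(.42,.56,-.37,-.25),(.045,.056));rect(P,(.33,.52,-.12,.06),(.036,.05))
"
```

```text
t 23.33 pos [ 492.5 -182.6  175.5] jaw 77.79 tiltfix [-0.06  0.37  0.  ] F [-0.3  0.4 -0.4] w 85.2 dq 0.028
2365 c [ 523.1 -306.8] size [77.4 68. ] ang 84.6 zmed 0.0505
6955 c [428.7 -34.4] size [ 43.6 117.1] ang 85.71 zmed 0.0455
```

View pics/w24.png

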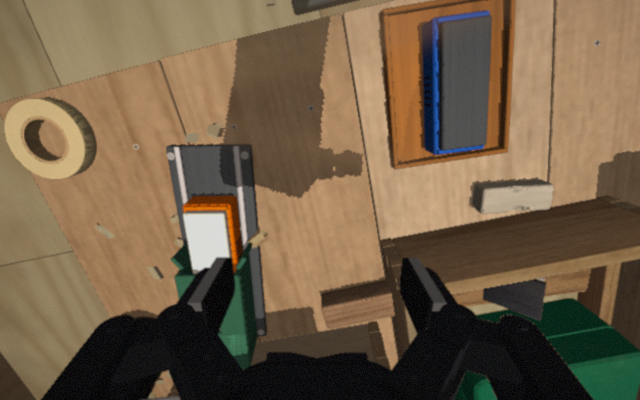

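View pics/s24c.png

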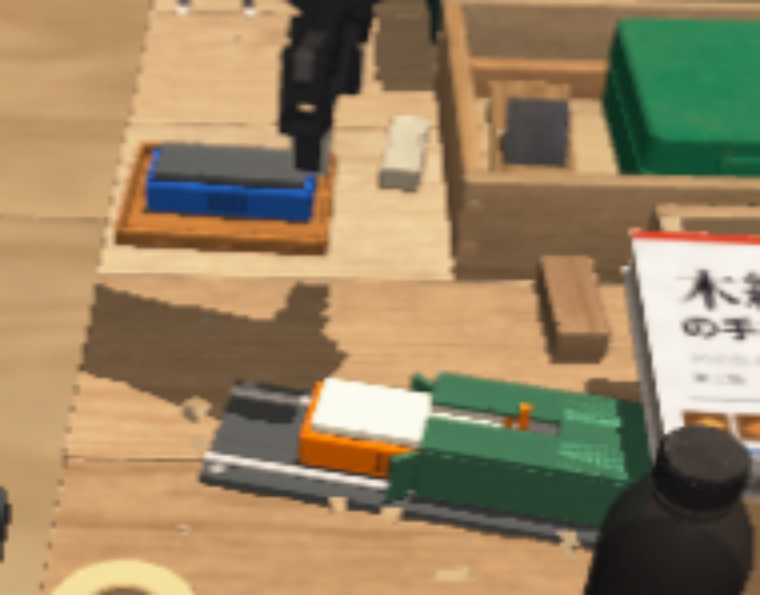

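```bash
python3 -c "
from h import *
pose();print(ticket.finish_job())"
```

```text
t 23.43 pos [ 492.3 -186.4  175.4] jaw 77.61 tiltfix [0.07 0.38 0.  ] F [-0.3  0.2 -0. ] w 85.3 dq 0.036
the job is handed in; nothing more can be done
None
```

The cassettes are swapped, and I handed the job in at about 23.4 s of the 72 s allowed. `finish_job` gave no verdict.

**What I did**
- **Worn cassette out:** I pushed the blue cassette in about 13.6 mm from the held position. The catch let go and the pusher followed it out. I drew it out, regripped it and laid it in the tray.
- **Fresh cassette in:** I slid the orange cassette in, stone up, and pushed it to about 34 mm of travel. Then I let it back until the catch held, opened the gripper and moved the arm clear.

**Last checks**
- **Worn cassette:** it lies flat in the tray, its stone top at 45.5 mm against an expected 45 mm.
- **Catch:** in the side picture the pusher's flag is at column 381, the same as in the first picture, when the catch held the worn cassette.
- **Fresh cassette:** its outer end is where the worn one's was, to about 2 mm. Its stone top is at 50.5 mm against an expected 50 mm.
- **Robot:** the gripper is open and clear, with wrist force near zero.
- **Other tools:** the dressing stone and tape looked undisturbed. The chisels were mostly out of view in the last pictures, but the arm never touched them.

**What went wrong on the way**
- **Mouth caught on first try:** the fresh cassette hit the mouth at about 20 N because it sat about 2 mm off to one side. I backed off, set it down, regripped it centred, and it then went in freely.
- **Downward pressure during the first push:** the gripper pressed down on the dock with up to about 29 N. The highest wrist force I read was about 38 N, between rows, so brief peaks could have been higher.

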